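# Pin the two halves of a hinged casting mould together

## Robot

A 7-joint arm with a two-finger parallel gripper is mounted at the origin on a cart in front of the work surface, level with it; the furniture and walls round the work are solid. World frame = base frame: x ahead of the robot, y to its left, z up, the work surface at z = 0. Lengths are in m, angles in rad, forces in N, time in s.
With the tool pointing down it reaches from about 0.4 to 0.85 m from the base axis. Payload 10.4 kg.
Tool frame: the origin (TCP) lies at the very end of the fingers, on their centre line; the grasp point (between the pads) lies r.pinch_z behind it (r.pinch_z is the distance from the TCP to the grasp point, in m); z points along the fingers, x is the direction in which the jaws open and shut, and the axes are right-handed (so a half turn about z gives the same grasp; the last joint's range is limited). The gripper opens to 87 mm and grips with 3 to 60 N. Pads are 19 mm wide; open, the fingers measure 117 mm over their backs; the gripper's body (75 mm by 190 mm) begins 51 mm behind the grasp point.
Start: joints at [-1.165, 0.332, -0.065, 1.46, 0.022, 1.35, -0.088], TCP at [0.26, 0.568, 0.223] pointing down, gripper open.
Joint ranges: [-2.6, 2.6], [-0.5, 2.12], [-1.47, 1.34], [0.16, 2.42], [-1.27, 4.41], [0.06, 2.06], [-2.6, 2.6]. Speed limits (rad/s): [2.22, 2.22, 2.79, 2.79, 3.14, 3.14, 3.14].

## Interface

Orientations are given as a unit quaternion [x, y, z, w].
In Python, from bench import r gives the robot as it stands.
- The arm moves only by the tool carry_out, never from a script. Its argument "increments" is text: rows parted by semicolons, each of 7 numbers parted by spaces: the turn, a rotation vector about the tool's x, y, z in degrees, then the shift along the tool's x, y, z in m, then the finger opening in m, from 0 to 0.087. A call has exactly 5 rows; each row is the pose to reach, as a shift and turn from the pose measured when the call began, along the tool's axes at that moment; what a row does not reach only later rows make up. A row lasts 1/8 s, in which the tool goes at most 62.5 mm and 10.7 degrees, less where a joint would pass 70% of its speed; a pose out of reach is approached as far as the arm can. A call with a gripper value outside its range is refused whole. The fingers move at their own pace and stop on an object; "squeeze" is the grip in N (left out, the last holds). Time passes only in rows, so rows that repeat a pose let the fingers close, or fill a call up. It gives the time, the measured TCP pose, the force and the opening at its end, in the units of the state.
- r.read_state(): the state, without advancing time (a new reading comes with each control period).
- r.camera(name): name is "scene" or "top" or "wrist"; returns (picture, depth): 480x640x3 uint8, blue, green, red; 480x640 float32, m along the optical axis (not along the pixel's ray), 0 where there is no reading.
- r.camera_model(name): a dict with "K" (3x3 intrinsics, pixels), "extrinsics" (4x4, takes a point from camera to world coordinates). Camera axes: x right, y down, z forward; pixel columns grow to the right and rows downward; lengths in m; the calibration is good to about 2 mm. A picture is of the moment at which its call begins: read the wrist's pose just before it. camera_model takes no time and is no camera call; for the wrist camera it gives the pose at the moment of the call.
- r.close_job(): hands the job in, once; it reports no verdict.
The state is a dict: "time": time; "joint_positions": joint angles; "joint_vel": joint speeds; "joint_torque": joint torques, N m; "ee_pos": TCP position; "eef_rot": TCP orientation; "ft_force": force on the tool from outside, world axes, zero at the start; "torque": the same for the moment, N m; "width": finger opening in m.
Only numpy, scipy, OpenCV 4.12 (cv2) and the standard library are available. Lean on these libraries where they do the work, as an engineer would, in place of code of your own. Each camera call takes 0.05 s, during which the arm holds its last target.

## Task

Join the two halves of the mould for casting sherd replicas: slide the loose orange half along its channel up against the blue half, so that the three hinge knuckles are in line, then take the red-headed hinge pin from its wooden stand and push it down through all three until its flange sits fully home on the top one. The flat blade at the pin's foot must enter a slot hidden in the bottom knuckle, whose angle you can only find by feel, turning the lightly pressed pin until it drops in. Be gentle, never pushing with more than about 15 N, keep the orange half standing in its channel, and leave the small things round about alone.

Things in the scene. Friction and masses are not known exactly. Their poses are not given: they have to be found in the camera images.
- cradle: Fixed aluminium base plate 85 x 260 x 10 mm carrying the fixed blue mould half. Origin: on the vertical hinge axis, at desk height. z up; +y from the hinge into the blue half, -y along the orange half's channel. Plate: x -27 to 57, y -164 to 96 mm, top at z = 10 mm. Blue half: x 0 to 30, y 15.9 to 85.9, z 10 to 64 mm.
- channel_mid (a point): Middle of the channel's floor (x 15, y -87, z 10 mm in the cradle's frame, same axes). The channel runs along y between two dark rails 7 mm high and 138 mm long, 32 mm apart inside, 48 mm over their outer faces.
- hinge_top (a point): Point on the hinge axis at the top face of the upper blue knuckle, 64 mm above the desk; axes as the cradle's. The two blue knuckles are tubes of 31 mm outer and 19.4 mm bore diameter on this axis: upper z 46 to 64 mm, lower z 10 to 30. A sprung ball in the upper one holds the pin by friction: sliding it down takes 3 to 10 N.
- slot_mouth (a point): Point on the hinge axis at the mouth of a slot 5.2 mm wide and 12 mm deep in a stiff bush inside the lower knuckle, 22 mm above the desk. Hidden under a thin dark seal. This point has the cradle's axes; the slot itself lies at an unknown angle, up to 0.8 rad either way from the cradle's y about the vertical. The blade enters it when within some 0.12 to 0.2 rad of it; otherwise the pin stops on it 8 mm short of home.
- hinge_bottom (a point): Point on the hinge axis on the base plate's top (10 mm above the desk).
- loose_half: Loose orange mould half, about 0.25 kg, standing in the channel with 1 mm play either side. Origin: on the axis of its own knuckle bore, at its underside; axes as the cradle's. Block x 0 to 30, y -85.9 to -15.9, z 0 to 54 mm. Slid along +y it stops against the blue half 0.4 mm past exact line.
- half_grip (a point): Centre of the orange block (half-way up, 27 mm below its top, 50.9 mm from its bore axis in -y, 15 mm in +x); grip it across its 30 mm thickness (x), from above. Axes as the loose half's.
- half_bore (a point): Centre of the orange knuckle's bore, half-way up the knuckle, 28 mm above the underside. The knuckle is a tube of 31 mm outer and 19.4 mm bore diameter, 13 mm tall, and passes between the two blue ones with 1.5 mm to spare above and below.
- hinge_pin: Hinge pin, about 0.25 kg, upright. Origin at its tip, z up to its head. Bottom to top: flat blade 9 mm tall, 16 mm broad along the pin's x and 3.6 mm thick along its y, the same after a half turn; steel shaft 17 mm in diameter with a tapered foot, up to 50 mm; flange 29 mm in diameter, 3 mm thick; round red metal knob 22 mm in diameter, 36 mm tall.
- pin_knob (a point): Point on the pin's axis in the knob, 25 mm above the flange's underside and 75 mm above the tip (the knob's top is 14 mm above this point): where to grip it.
- pin_flange (a point): Centre of the underside of the pin's flange, 50 mm above the tip; home when it lies on the upper knuckle's top face. The tip is then 4 mm above the base plate.
- pin_tip (a point): The tip of the pin.
- pin_stand: Fixed wooden stand, 52 x 52 mm and 56 mm tall on a 62 mm square foot, with a 19 mm square vertical hole in the middle in which the pin hangs by its flange. Origin at the middle of its foot, desk height.
- putty: Bystander: block of green putty, 36 x 59 x 23 mm; origin under its centre.
- lens_cap: Bystander: black lens cap, 54 mm in diameter, 10 mm tall; origin under its centre.
- glue_stick: Bystander: yellow glue stick with red cap, lying, 24 x 95 mm; origin under its centre.
- foam_block: Bystander: grey foam block, 50 x 70 x 50 mm; origin under its centre.
Things that resemble listed ones, but are neither listed nor needed, are in the scene too. Of the things like the loose_half, leave any that is green; of the rest the larger one is meant.

How it is judged:
On the way, in this order (a step that is already met when the one before it is completed fails the run):
1. the orange half is slid home: the three knuckles in line (horizontal distance between half_bore and hinge_top below 0.003 m and angle between loose_half's own z axis and vertical below 0.06 rad and z of half_bore in the frame of cradle between 0.036 and 0.041 m), for 0.2 s.
2. the pin is through all three knuckles, its flange on the top one (all of step 1 and horizontal distance between pin_tip and hinge_bottom below 0.003 m and horizontal distance between pin_flange and hinge_top below 0.003 m and z of pin_flange in the frame of hinge_top between -0.002 and 0.0015 m), for 0.2 s.
At the end, for the whole second after the job is handed in: The orange half stands on the base plate (tilt under 0.06 rad, height -2 to +3 mm) with its bore within 3 mm of the hinge axis; the pin is through all three knuckles: its tip and flange within 3 mm of the axis, the flange's underside within 1.5 mm of the upper knuckle's top; both at rest (all of step 2 and linear speed of each of hinge_pin, loose_half below 0.02 m/s); the robot touches nothing.
It fails at once if the orange half is pressed against the blue half, plate or rails with more than 40 N, all contacts added up (contact force between loose_half and cradle above 40 N).
It fails at once if the pin is pressed against the blue half (knuckles, ball and slot) with more than 35 N, all contacts added up (contact force between hinge_pin and cradle above 35 N).
It fails at once if the pin is pressed against the orange half with more than 40 N, all contacts added up (contact force between hinge_pin and loose_half above 40 N).
It fails at once if the orange half is tipped or lifted out of its channel (angle between loose_half's own z axis and vertical above 0.2 rad or z of loose_half in the frame of cradle above 0.019 m).
It fails at once if a bystander is moved more than 20 mm (distance of any of putty, lens_cap, glue_stick, foam_block from where it was at the start of the episode above 0.02 m).
It also fails if it takes over 67 s, if anything falls off the work surface, if the arm or the gripper's body presses on something with over 40 N, if the wrist force passes 120 N, or if a joint passes its speed limit or range.

## Working session

There is one attempt and no reset: what is moved stays moved. The work goes in short steps, Python scripts to look and compute and a tool call to move; the robot and the scene stay as the last step left them, time stands still between calls to the robot, and variables do not carry over. Pictures are saved under pics/ and viewed, and the job is handed in when it is done.

Besides the shell and the picture viewer there is one more tool, called after ">>>" as name(argument=value, ...) on one line, values as JSON. carry_out: Moves the arm, as the interface text tells. Its arguments: {"type":"object","properties":{"increments":{"type":"string"},"squeeze":{"type":"number"}},"required":["increments"]}

```bash
ls; mkdir -p pics; python3 - <<'E'
from bench import r
import cv2,numpy as np
s=r.read_state()
for k in s: print(k,s[k])
print(r.pinch_z)
for n in ["scene","top"]:
    p,d=r.camera(n); cv2.imwrite(f"pics/{n}0.png",p); np.savez(f"pics/{n}0.npz",p=p,d=d)
    m=r.camera_model(n); print(n,np.round(m["K"],1).tolist(),np.round(m["extrinsics"],4).tolist())
E
```

```text
pics
time 0.0
joint_positions [-1.16460212  0.33289519 -0.06470977  1.46093178  0.02161036  1.34990148
 -0.08855035]
joint_vel [-0.00074813 -0.00072766 -0.00119854  0.00073363  0.00046165  0.00054925
 -0.00087243]
joint_torque [ 8.55621020e-04 -6.23263621e+01  2.48045626e-02 -3.89885366e+01
 -6.13294286e-02  4.01355105e-02  8.34375965e-05]
ee_pos [0.25970204 0.56806542 0.22174396]
eef_rot [ 8.41365009e-01  5.40466838e-01 -5.85170783e-04  4.19326219e-04]
ft_force [ 0.12671176 -0.06659145 -0.11501303]
torque [-0.02460439  0.02346634  0.00971324]
width 0.08687950322615612
0.0187
scene [[469.2, 0.0, 319.3], [0.0, 469.2, 242.7], [0.0, 0.0, 1.0]] [[0.876, -0.2635, 0.4039, 0.1547], [-0.4819, -0.5129, 0.7105, -0.7756], [0.02, -0.817, -0.5763, 0.6818], [0.0, 0.0, 0.0, 1.0]]
top [[471.2, 0.0, 311.0], [0.0, 471.2, 235.9], [0.0, 0.0, 1.0]] [[0.0079, -0.9922, 0.1245, 0.4565], [-1.0, -0.0076, 0.0028, -0.0268], [-0.0019, -0.1245, -0.9922, 0.9687], [0.0, 0.0, 0.0, 1.0]]
```

View pics/scene0.png

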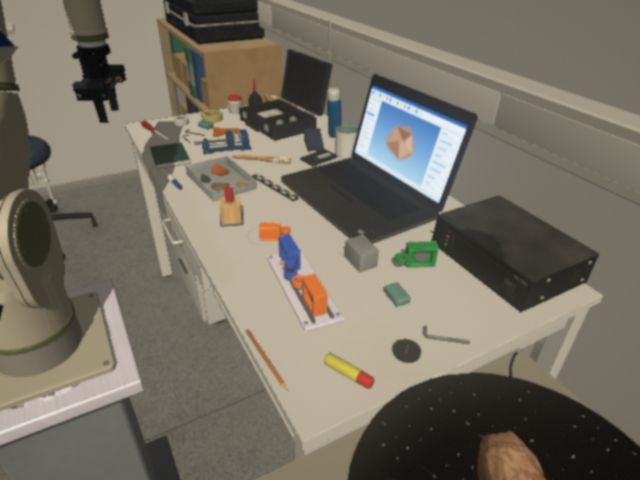

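View pics/top0.png

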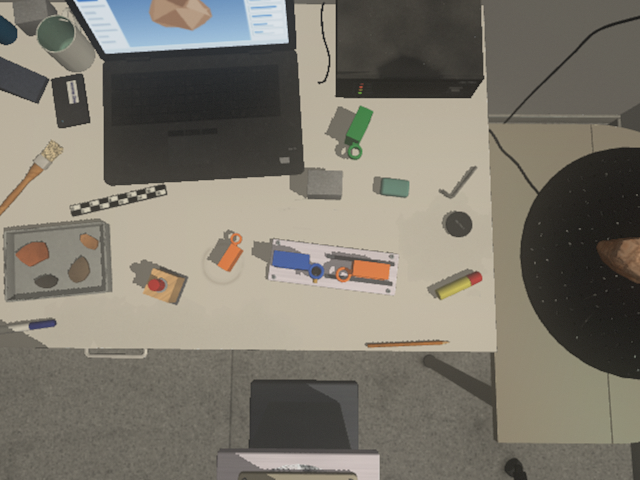

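The scene view shows the blue half at (290,250), the orange half in its channel at (313,293), the decoy orange at (270,232), and the pin in its stand at (230,205). In the top view these are blue (295,262) with its knuckle at (316,270), orange block (371,270) with its knuckle at (343,274), red knob (155,285), and stand (165,288). Next I'll measure them.

```bash
cat > h.py <<'E'
import numpy as np,cv2
def ray(m,u,v,z):
    K=np.array(m["K"]);E=np.array(m["extrinsics"])
    d=E[:3,:3]@np.linalg.solve(K,[u,v,1.0]);o=E[:3,3]
    return o+d*(z-o[2])/d[2]
def proj(m,P):
    K=np.array(m["K"]);E=np.array(m["extrinsics"])
    c=E[:3,:3].T@(np.asarray(P)-E[:3,3]);q=K@c;return q[:2]/q[2]
def mask(p,col):
    h=cv2.cvtColor(p,cv2.COLOR_BGR2HSV);H,S,V=h[...,0].astype(int),h[...,1],h[...,2]
    if col=="orange": m=(H>=6)&(H<=16)&(S>190)&(V>120)
    if col=="blue": m=(H>=105)&(H<=125)&(S>130)&(V>50)
    if col=="red": m=((H<=4)|(H>=172))&(S>150)&(V>60)
    return m.astype(np.uint8)*255
def blobs(m,amin=30):
    cs,_=cv2.findContours(m,cv2.RETR_EXTERNAL,cv2.CHAIN_APPROX_NONE)
    return sorted([c for c in cs if cv2.contourArea(c)>amin],key=cv2.contourArea,reverse=True)
def pts(m,d,mk):
    v,u=np.nonzero((mk>0)&(d>0));z=d[v,u]
    K=np.array(m["K"]);E=np.array(m["extrinsics"])
    c=np.stack([(u-K[0,2])/K[0,0]*z,(v-K[1,2])/K[1,1]*z,z],1)
    return c@E[:3,:3].T+E[:3,3]
E
python3 - <<'E'
from bench import r
from h import *
f=np.load("pics/top0.npz");p,d=f["p"],f["d"];m=r.camera_model("top")
for col in ["orange","blue","red"]:
    for c in blobs(mask(p,col)):
        rc=cv2.minAreaRect(c);mk=np.zeros(p.shape[:2],np.uint8);cv2.drawContours(mk,[c],-1,255,-1)
        P=pts(m,d,cv2.erode(mk,np.ones((3,3))))
        print(col,cv2.contourArea(c),rc,"P med",np.round(np.median(P,0),4),"zpct",np.round(np.percentile(P[:,2],[5,50,95]),4), np.round(ray(m,*rc[0],0.064),4))
cr=p[215:310,120:410];cv2.imwrite("pics/topcrop.png",cv2.resize(cr,None,fx=2.7,fy=2.7,interpolation=cv2.INTER_CUBIC))
E
```

```text
red 75.0 ((154.0, 284.5), (9.0, 10.0), 90.0) P med [0.4745 0.2655 0.0943] zpct [0.0917 0.0943 0.0967] [0.4742 0.2751 0.064 ]
red 45.0 ((476.0000305175781, 279.5), (5.463638782501221, 11.741011619567871), 54.462318420410156) P med [ 0.491  -0.3562  0.0218] zpct [0.0201 0.0218 0.0251] [ 0.4886 -0.3403  0.064 ]
```

```bash
ls pics
```

```text
scene0.npz
scene0.png
top0.npz
top0.png
topcrop.png
```

View pics/topcrop.png

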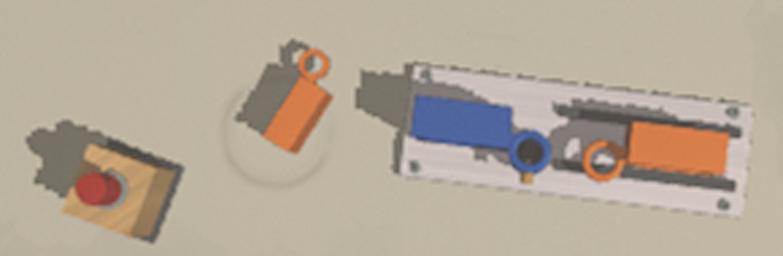

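The crop shows the blue half with its bore at about (530,151), the orange half in the channel with its bore at about (603,160), and the knob at (98,188). The masks need retuning.

```bash
python3 - <<'E'
import re
s=open('h.py').read()
s=s.replace('(H>=6)&(H<=16)&(S>190)&(V>120)','(H>=5)&(H<=14)&(S>150)&(V>90)').replace('(H>=105)&(H<=125)&(S>130)&(V>50)','(H>=105)&(H<=125)&(S>120)&(V>40)')
open('h.py','w').write(s)
from bench import r
from h import *
f=np.load("pics/top0.npz");p,d=f["p"],f["d"];m=r.camera_model("top")
h=cv2.cvtColor(p,cv2.COLOR_BGR2HSV);print(h[270,371],h[262,290],h[273,351])
for col in ["orange","blue","red"]:
    for c in blobs(mask(p,col)):
        rc=cv2.minAreaRect(c)
        if not (120<rc[0][0]<420 and 210<rc[0][1]<320): continue
        mk=np.zeros(p.shape[:2],np.uint8);cv2.drawContours(mk,[c],-1,255,-1)
        P=pts(m,d,cv2.erode(mk,np.ones((3,3))))
        print(col,cv2.contourArea(c),np.round(np.array(rc[0]),1),np.round(rc[1],1),round(rc[2],1),"P med",np.round(np.median(P,0),4),"zpct",np.round(np.percentile(P[:,2],[5,50,95]),4))
# plate corners from crop (approx), z=.010
for u,v in [(415,62),(755,102),(740,216),(400,178)]:
    print("plate",np.round(ray(m,120+u/2.7,215+v/2.7,.010),4))
for n,u,v,z in [("bluebore",530,151,.064),("orbore",603,160,.0445),("knobtop",98,188,.095)]:
    print(n,np.round(ray(m,120+u/2.7,215+v/2.7,z),4))
E
```

```text
[ 11 164 215] [111 128 157] [ 10 120 119]
orange 507.0 [370.5 269.6] [35.5 15.8] 7.1 P med [ 0.5053 -0.1382  0.0635] zpct [0.061  0.0635 0.0662]
orange 392.5 [232.4 252. ] [15.5 37.2] 25.7 P med [0.534  0.1339 0.0388] zpct [-0.002   0.0388  0.0418]
  return _methods._mean(a, axis=axis, dtype=dtype,
  ret = um.true_divide(
Traceback (most recent call last):
IndexError: index -1 is out of bounds for axis 0 with size 0
```

```bash
sed -i 's/(S>120)&(V>40)/(S>90)\&(V>40)/' h.py; python3 - <<'E'
from bench import r
from h import *
f=np.load("pics/top0.npz");p,d=f["p"],f["d"];m=r.camera_model("top")
for col in ["orange","blue","red"]:
    for c in blobs(mask(p,col),60):
        rc=cv2.minAreaRect(c)
        if not (120<rc[0][0]<420 and 210<rc[0][1]<320): continue
        mk=np.zeros(p.shape[:2],np.uint8);cv2.drawContours(mk,[c],-1,255,-1)
        P=pts(m,d,mk)
        print(col,cv2.contourArea(c),np.round(np.array(rc[0]),1),np.round(rc[1],1),round(rc[2],1),"P med",np.round(np.median(P,0),4),"zpct",np.round(np.percentile(P[:,2],[5,50,95]),4))
for u,v in [(415,62),(755,102),(740,216),(400,178)]:
    print("plate",np.round(ray(m,120+u/2.7,215+v/2.7,.010),4))
for n,u,v,z in [("bluebore",530,151,.064),("orbore",603,160,.0445),("knobtop",98,188,.095)]:
    print(n,np.round(ray(m,120+u/2.7,215+v/2.7,z),4))
E
```

```text
orange 507.0 [370.5 269.6] [35.5 15.8] 7.1 P med [ 0.5054 -0.1395  0.0634] zpct [0.0575 0.0634 0.0662]
orange 392.5 [232.4 252. ] [15.5 37.2] 25.7 P med [0.5358 0.1341 0.0384] zpct [-0.0013  0.0384  0.0417]
blue 677.0 [298.2 262.4] [53.  19.9] 17.0 P med [0.5176 0.0042 0.0627] zpct [0.0212 0.0627 0.0656]
red 75.0 [154.  284.5] [ 9. 10.] 90.0 P med [0.4728 0.2655 0.0939] zpct [0.0911 0.0939 0.0964]
plate [0.5721 0.0523 0.01  ]
plate [ 0.5436 -0.2052  0.01  ]
plate [ 0.458  -0.1927  0.01  ]
plate [0.4843 0.062  0.01  ]
bluebore [ 0.5025 -0.0349  0.064 ]
orbore [ 0.4974 -0.088   0.0445]
knobtop [0.4734 0.2605 0.095 ]
```

```bash
cat >> h.py <<'E'
from scipy.spatial.transform import Rotation as R
def inc(r,pos,yaw_deg):
    "tool-frame shift (m) and rotvec (deg) to reach pos with tool down, tool x at world yaw"
    s=r.read_state();R0=R.from_quat(s["eef_rot"])
    x=np.array([np.cos(np.radians(yaw_deg)),np.sin(np.radians(yaw_deg)),0]);z=np.array([0,0,-1.]);y=np.cross(z,x)
    R1=R.from_matrix(np.stack([x,y,z],1))
    rv=np.degrees((R0.inv()*R1).as_rotvec());t=R0.inv().apply(np.asarray(pos)-s["ee_pos"])
    X=R0.apply([1,0,0]);
    print("t",round(float(s["time"]),2),"yaw",round(float(np.degrees(np.arctan2(X[1],X[0]))),2),"pos",np.round(s["ee_pos"],4),"F",np.round(s["ft_force"],2),"w",round(float(s["width"]),4),"q7",round(float(s["joint_positions"][6]),3))
    print("rot",np.round(rv,2),"shift",np.round(t,4))
E
python3 - <<'E'
from bench import r
from h import *
inc(r,(0.46,0.2,0.25),-6.3+20)
s=r.read_state();m=r.camera_model("wrist");T=np.eye(4);T[:3,:3]=R.from_quat(s["eef_rot"]).as_matrix();T[:3,3]=s["ee_pos"]
print(np.round(np.linalg.inv(T)@np.array(m["extrinsics"]),4),np.round(m["K"],1))
E
```

```text
t 0.1 yaw 65.43 pos [0.2597 0.5681 0.2218] F [0.17 0.77 0.5 ] w 0.0868 q7 -0.088
rot [4.000e-02 7.000e-02 5.173e+01] shift [-0.2515  0.3352 -0.0278]
[[ 1.000e+00 -9.000e-04 -8.000e-04  1.100e-03]
 [ 1.100e-03  9.672e-01  2.541e-01 -6.870e-02]
 [ 5.000e-04 -2.541e-01  9.672e-01 -1.633e-01]
 [ 0.000e+00  0.000e+00  0.000e+00  1.000e+00]] [[412.5   0.  323.3]
 [  0.  412.5 242.4]
 [  0.    0.    1. ]]
```

>>> carry_out(increments="0 0 10.5 -0.05 0.06 -0.01 0.087;0 0 21 -0.1 0.12 -0.015 0.087;0 0 31 -0.15 0.18 -0.02 0.087;0 0 42 -0.19 0.24 -0.025 0.087;0 0 51.7 -0.22 0.29 -0.028 0.087")

```text
time: 0.72
ee_pos: [0.4044, 0.2906, 0.247]
eef_rot: [0.993, 0.117, -0.0, 0.0]
ft_force: [1.6, 1.2, 0.6]
width: 0.0872
```

```bash
python3 - <<'E'
from bench import r
from h import *
import pickle
inc(r,(0.51,-0.08,0.2),-6.3)
m=r.camera_model("wrist");p,d=r.camera("wrist");cv2.imwrite("pics/w1.png",p);pickle.dump((m,p,d),open("pics/w1.pkl","wb"))
E
```

```text
t 0.72 yaw 13.4 pos [0.4044 0.2906 0.247 ] F [1.58 1.17 0.59] w 0.0872 q7 -0.475
rot [ 0.05  0.04 19.7 ] shift [0.0168 0.385  0.0473]
```

View pics/w1.png

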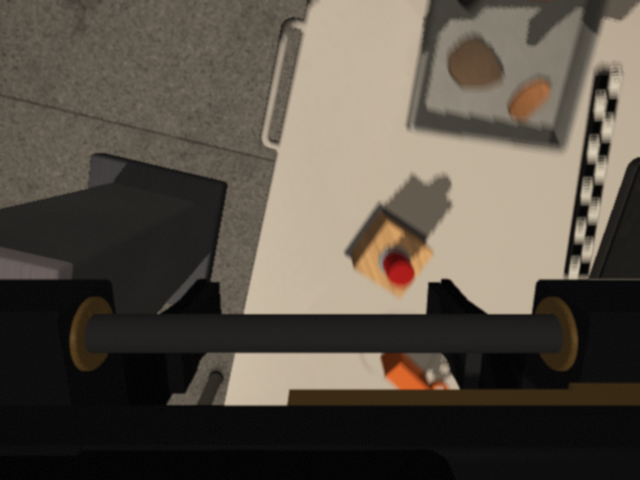

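The knob is at (399,268) and the stand top at about (393,260); the fingers hide everything below row 280. I'll measure the pin here and move on to the cradle.

```bash
python3 - <<'E'
from h import *
import pickle
m,p,d=pickle.load(open("pics/w1.pkl","rb"))
for c in blobs(mask(p,"red"),60):
    (u,v),rad=cv2.minEnclosingCircle(c);print("red",u,v,rad,np.round(ray(m,u,v,.0945),4),np.round(ray(m,u,v,.075),4),cv2.boundingRect(c))
h=cv2.cvtColor(p,cv2.COLOR_BGR2HSV);w=((h[...,0]>=10)&(h[...,0]<=22)&(h[...,1]>80)&(h[...,2]>130)).astype(np.uint8)*255
w[300:]=0
for c in blobs(w,500):
    c=cv2.convexHull(c);q=cv2.boxPoints(cv2.minAreaRect(c));print([np.round(ray(m,*x,.056)[:2],4).tolist() for x in q],np.round(ray(m,*q.mean(0),.056),4))
cv2.imwrite("pics/w1c.png",cv2.resize(p[180:320,320:470],None,fx=4,fy=4))
E
```

```text
red 398.3260803222656 268.3260803222656 16.569974899291992 [0.472  0.2706 0.0945] [0.4772 0.2652 0.075 ] (384, 253, 30, 31)
[[0.4419, 0.2506], [0.4587, 0.3012], [0.5081, 0.283], [0.4927, 0.2307]] [0.4752 0.2669 0.056 ]
[[0.5284, 0.4129], [0.5456, 0.4429], [0.5641, 0.4337], [0.5472, 0.4032]] [0.5464 0.4234 0.056 ]
```

>>> carry_out(increments="0 0 10 0.005 0.06 0.01 0.087;0 0 19.7 0.01 0.12 0.02 0.087;0 0 19.7 0.015 0.18 0.03 0.087;0 0 19.7 0.017 0.24 0.04 0.087;0 0 19.7 0.017 0.3 0.047 0.087")

```text
time: 1.4
ee_pos: [0.4898, -0.0058, 0.2016]
eef_rot: [0.998, -0.064, 0.001, 0.001]
ft_force: [1.1, 1.3, 0.7]
width: 0.0871
```

View pics/w1c.png

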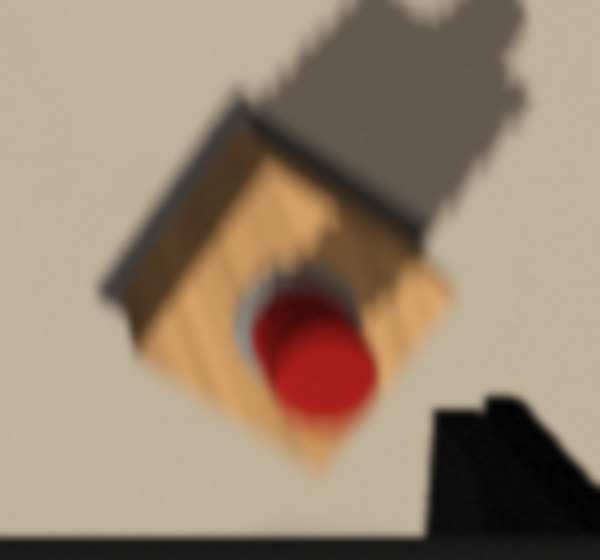

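The knob's top disc is centred at crop (323,372), which is full-image pixel (400.7,273). Now going over the cradle.

```bash
python3 - <<'E'
from bench import r
from h import *
import pickle
m,p,d=pickle.load(open("pics/w1.pkl","rb"));print("knob top",np.round(ray(m,400.7,273,.095),4))
inc(r,(0.505,-0.135,0.2),-6.3)
E
```

```text
knob top [0.4749 0.2674 0.095 ]
t 1.4 yaw -7.31 pos [ 0.4898 -0.0058  0.2016] F [1.07 1.3  0.66] w 0.0871 q7 -0.193
rot [ 0.16 -0.11 -1.01] shift [0.0315 0.1262 0.002 ]
```

>>> carry_out(increments="0.1 -0.1 -1 0.015 0.06 0.001 0.087;0.1 -0.1 -1 0.031 0.115 0.002 0.087;0.1 -0.1 -1 0.031 0.126 0.002 0.087;0.1 -0.1 -1 0.031 0.126 0.002 0.087;0.1 -0.1 -1 0.031 0.126 0.002 0.087")

```text
time: 2.02
ee_pos: [0.5047, -0.1328, 0.1998]
eef_rot: [0.999, -0.054, -0.0, 0.0]
ft_force: [-0.4, 0.7, 0.0]
width: 0.0869
```

```bash
python3 - <<'E'
from bench import r
from h import *
import pickle
inc(r,(0.505,-0.135,0.2),-6.3)
m=r.camera_model("wrist");p,d=r.camera("wrist");cv2.imwrite("pics/w2.png",p);pickle.dump((m,p,d),open("pics/w2.pkl","wb"))
E
```

```text
t 2.02 yaw -6.16 pos [ 0.5047 -0.1328  0.1998] F [-0.36  0.74  0.01] w 0.0869 q7 0.135
rot [0.02 0.02 0.14] shift [ 0.0005  0.0021 -0.0002]
```

View pics/w2.png

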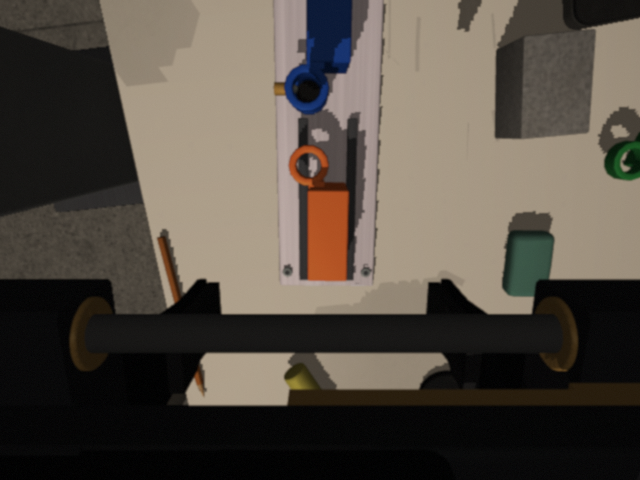

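The blue ring is at (307,89), the orange ring at (308,165), and the orange block at columns 307–349, rows 183–280. I'll fit these.

```bash
python3 - <<'E'
from bench import r
from h import *
import pickle
m,p,d=pickle.load(open("pics/w2.pkl","rb"))
h=cv2.cvtColor(p,cv2.COLOR_BGR2HSV);print(h[72,330],h[105,307],h[230,330],h[165,294])
cv2.imwrite("pics/w2c.png",cv2.resize(p[30:290,260:400],None,fx=2.3*1.0,fy=2.3,interpolation=cv2.INTER_CUBIC))
o=((h[...,0]>=4)&(h[...,0]<=16)&(h[...,1]>150)&(h[...,2]>60)).astype(np.uint8)*255;o[290:]=0;o[:,:290]=0;o[:,360:]=0
for c in blobs(o,100):
    print(cv2.boundingRect(c),cv2.contourArea(c))
    ring=c[:,0][c[:,0,1]<182]
    if len(ring)>20: 
        e=cv2.fitEllipse(ring);print("oring",e,np.round(ray(m,*e[0],.0445),4))
# rows of block
for v in (200,220,240,260,272):
    x=np.nonzero(o[v])[0];a=ray(m,x[0]-.5,v,.064);b=ray(m,x[-1]+.5,v,.064);print(v,x[0],x[-1],np.round((a+b)/2,4),np.round(np.linalg.norm(a-b),4))
b=((h[...,0]>=105)&(h[...,0]<=125)&(h[...,1]>110)).astype(np.uint8)*255;b[130:]=0;b[:,:280]=0;b[:,360:]=0
for c in blobs(b,100):
    print("blue",cv2.boundingRect(c))
for v in (10,25,40,55):
    x=np.nonzero(b[v])[0];print(v,x[0],x[-1],np.round(ray(m,x[0]-.5,v,.064),4),np.round(ray(m,x[-1]+.5,v,.064),4))
E
```

```text
[113 131  33] [110 198 108] [ 10 205 177] [  9 210 147]
(290, 145, 60, 136) 4878.0
oring ((308.4380798339844, 164.91293334960938), (37.41998291015625, 40.26759338378906), 175.91383361816406) [ 0.4993 -0.0848  0.0445]
200 307 348 [ 0.511  -0.1101  0.064 ] 0.0307
220 307 348 [ 0.5094 -0.1249  0.064 ] 0.031
240 307 347 [ 0.5074 -0.14    0.064 ] 0.0307
260 307 346 [ 0.5054 -0.1556  0.064 ] 0.0303
272 307 346 [ 0.5044 -0.1651  0.064 ] 0.0306
blue (285, 0, 66, 114)
10 308 350 [0.5112 0.0155 0.064 ] [0.5391 0.0125 0.064 ]
25 308 350 [0.5102 0.0067 0.064 ] [0.5383 0.0036 0.064 ]
40 307 350 [ 0.5084 -0.0022  0.064 ] [ 0.5375 -0.0054  0.064 ]
55 307 350 [ 0.5074 -0.0114  0.064 ] [ 0.5366 -0.0145  0.064 ]
```

View pics/w2c.png

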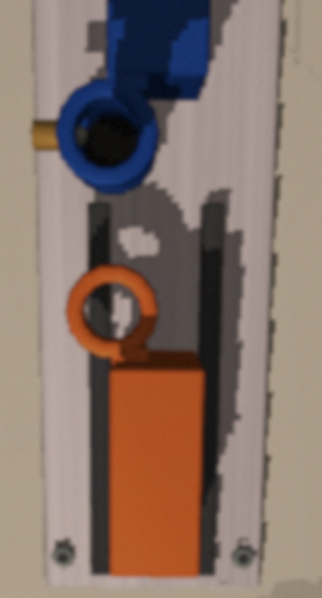

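```bash
python3 - <<'E'
from bench import r
from h import *
import pickle
m,p,d=pickle.load(open("pics/w2.pkl","rb"))
for v in (86,87,88,89): print(np.round(ray(m,307,v,.064),4))
cv2.imwrite("pics/w2d.png",cv2.resize(p[55:195,270:360],None,fx=6,fy=6*0.7,interpolation=cv2.INTER_CUBIC))
# predicted circles overlay
q=cv2.resize(p[50:200,260:370],None,fx=4,fy=4,interpolation=cv2.INTER_CUBIC)
def circ(cx,cy,z,rad,col):
    P=[proj(m,(cx+rad*np.cos(t),cy+rad*np.sin(t),z)) for t in np.linspace(0,6.28,60)]
    cv2.polylines(q,[np.round((np.array(P)-[260,50])*4+1.5).astype(np.int32)],True,col,1)
circ(.5035,-.0350,.064,.0155,(0,255,255));circ(.4993,-.0848,.0445,.0155,(0,255,0));circ(.5035,-.0350,.064,.0097,(0,255,255))
cv2.imwrite("pics/w2e.png",q)
E
```

```text
[ 0.5054 -0.0308  0.064 ]
[ 0.5053 -0.0314  0.064 ]
[ 0.5052 -0.032   0.064 ]
[ 0.5051 -0.0327  0.064 ]
```

View pics/w2e.png

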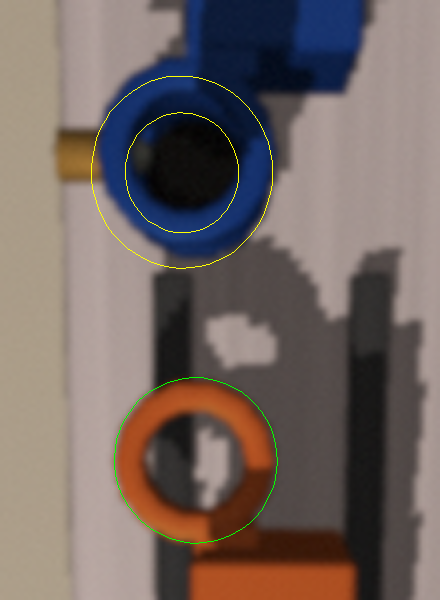

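The hinge is at about (0.5055,-0.0310) and the orange bore at (0.4993,-0.0848), with yaw about -6.6°. I'll go down on the orange block, staying above the rails.

```bash
python3 - <<'E'
from bench import r
from h import *
inc(r,(0.508,-0.137,0.03),-6.6)
E
```

```text
t 2.08 yaw -6.15 pos [ 0.5047 -0.1328  0.1999] F [ 0.59  0.   -0.15] w 0.0868 q7 0.135
rot [0.02 0.   0.45] shift [0.0037 0.0037 0.1699]
```

>>> carry_out(increments="0 0 0.45 0.0037 0.0037 0.03 0.087;0 0 0.45 0.0037 0.0037 0.08 0.087;0 0 0.45 0.0037 0.0037 0.13 0.087;0 0 0.45 0.0037 0.0037 0.165 0.06;0 0 0.45 0.0037 0.0037 0.17 0.05", squeeze=8)

```text
time: 2.7
ee_pos: [0.5066, -0.1354, 0.028]
eef_rot: [0.998, -0.057, -0.002, 0.0]
ft_force: [0.1, 0.1, 0.4]
width: 0.0742
```

```bash
python3 - <<'E'
from bench import r
from h import *
inc(r,(0.508,-0.137,0.03),-6.6)
E
```

```text
t 2.7 yaw -6.49 pos [ 0.5066 -0.1354  0.028 ] F [0.13 0.08 0.43] w 0.0742 q7 0.273
rot [0.03 0.24 0.11] shift [ 0.0016  0.0014 -0.002 ]
```

>>> carry_out(increments="0 0.2 0.1 0.0016 0.0014 -0.002 0.034;0 0.2 0.1 0.0016 0.0014 -0.002 0.02;0 0.2 0.1 0.0016 0.0014 -0.002 0.02;0 0.2 0.1 0.0016 0.0014 -0.002 0.02;0 0.2 0.1 0.0016 0.0014 -0.002 0.02", squeeze=8)

```text
time: 3.32
ee_pos: [0.5083, -0.137, 0.0304]
eef_rot: [0.998, -0.057, -0.0, 0.0]
ft_force: [0.6, 0.2, 3.1]
width: 0.0292
```

```bash
python3 - <<'E'
from bench import r
from h import *
inc(r,(0.508,-0.137,0.03),-6.6)
E
```

```text
t 3.33 yaw -6.59 pos [ 0.5083 -0.137   0.0304] F [0.57 0.19 3.11] w 0.0292 q7 0.273
rot [0.01 0.01 0.01] shift [-0.0003  0.0001  0.0004]
```

>>> carry_out(increments="0 0 0 0 -0.012 0 0.02;0 0 0 0 -0.025 0 0.02;0 0 0 0 -0.038 0 0.02;0 0 0 0 -0.045 0 0.02;0 0 0 0 -0.045 0 0.02", squeeze=10)

```text
time: 3.95
ee_pos: [0.5137, -0.0908, 0.0304]
eef_rot: [0.998, -0.057, -0.0, -0.0]
ft_force: [-0.1, 2.2, 1.1]
width: 0.0288
```

```bash
python3 - <<'E'
from bench import r
from h import *
inc(r,(0.5083+.1148*.054,-0.137+.9934*.054,0.03),-6.6)
E
```

```text
t 3.95 yaw -6.49 pos [ 0.5137 -0.0908  0.0304] F [-0.08  2.19  1.12] w 0.0288 q7 0.177
rot [-0.05  0.01  0.11] shift [-0.     -0.0074  0.0004]
```

>>> carry_out(increments="0 0 0 0 -0.002 0 0.02;0 0 0 0 -0.0035 0 0.02;0 0 0 0 -0.0045 0 0.02;0 0 0 0 -0.0055 0 0.02;0 0 0 0 -0.006 0 0.02")

```text
time: 4.58
ee_pos: [0.5143, -0.0849, 0.0304]
eef_rot: [0.998, -0.057, -0.0, -0.0]
ft_force: [-1.2, -1.7, 0.7]
width: 0.0284
```

```bash
python3 - <<'E'
from bench import r
from h import *
inc(r,(0.5083+.1148*.054,-0.137+.9934*.054,0.03),-6.6)
E
```

```text
t 4.58 yaw -6.5 pos [ 0.5143 -0.0849  0.0304] F [-1.23 -1.7   0.72] w 0.0284 q7 0.164
rot [-0.05  0.01  0.1 ] shift [-0.     -0.0015  0.0004]
```

>>> carry_out(increments="0 0 0 0 -0.0006 0 0.02;0 0 0 0 -0.0012 0 0.02;0 0 0 0 -0.0018 0 0.02;0 0 0 0 -0.0022 0 0.02;0 0 0 0 -0.0024 0 0.02")

```text
time: 5.2
ee_pos: [0.5146, -0.083, 0.0304]
eef_rot: [0.998, -0.057, -0.0, -0.0]
ft_force: [0.3, -5.5, 0.3]
width: 0.0291
```

```bash
python3 - <<'E'
from bench import r
from h import *
import pickle
inc(r,(0.5083+.1148*.054,-0.137+.9934*.054,0.03),-6.6)
m=r.camera_model("wrist");p,d=r.camera("wrist");cv2.imwrite("pics/w3.png",p);pickle.dump((m,p,d),open("pics/w3.pkl","wb"))
E
```

```text
t 5.2 yaw -6.52 pos [ 0.5146 -0.083   0.0304] F [ 0.27 -5.53  0.34] w 0.0291 q7 0.159
rot [-0.01  0.    0.08] shift [-0.      0.0004  0.0004]
```

View pics/w3.png

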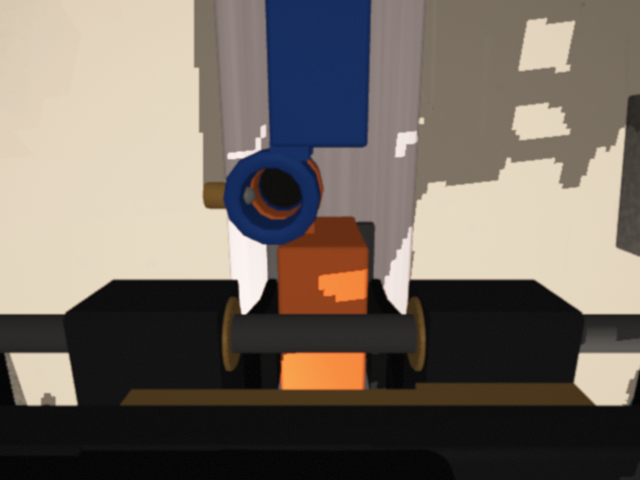

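The blue ring's top face is centred at about (273,196), and the orange knuckle is visible inside it. I'll nudge slightly further to confirm contact.

>>> carry_out(increments="0 0 0 0 -0.0003 0 0.02;0 0 0 0 -0.0006 0 0.02;0 0 0 0 -0.0006 0 0.02;0 0 0 0 -0.0006 0 0.02;0 0 0 0 -0.0006 0 0.02")

```text
time: 5.88
ee_pos: [0.5146, -0.083, 0.0304]
eef_rot: [0.998, -0.057, -0.0, 0.0]
ft_force: [0.6, -6.2, 0.8]
width: 0.029
```

```bash
python3 - <<'E'
from bench import r
from h import *
import pickle
inc(r,(0.5146,-.083,0.03),-6.6)
m=r.camera_model("wrist");p,d=r.camera("wrist");pickle.dump((m,p,d),open("pics/w4.pkl","wb"))
h=cv2.cvtColor(p,cv2.COLOR_BGR2HSV)
b=((h[...,0]>=105)&(h[...,0]<=125)&(h[...,1]>110)).astype(np.uint8)*255
cv2.imwrite("pics/w4c.png",cv2.resize(p[130:260,200:350],None,fx=5,fy=5*.9,interpolation=cv2.INTER_CUBIC)[:600])
o=((h[...,0]>=2)&(h[...,0]<=16)&(h[...,1]>140)).astype(np.uint8)*255
for c in blobs(o,1000): print("o",cv2.boundingRect(c))
for c in blobs(b,1000):
    q=c[:,0];
    a=q[(q[:,1]>175)|(q[:,0]<250)]; a=a[(a[:,1]>150)]
    e=cv2.fitEllipse(a);print(e,np.round(ray(m,*e[0],.064),4), 2*np.array(e[1])[0]/2/412.5*(m["extrinsics"][2][3]-.064))
cs,_=cv2.findContours(b,cv2.RETR_CCOMP,cv2.CHAIN_APPROX_NONE)
for c in cs:
    if 800<cv2.contourArea(c)<4000: e=cv2.fitEllipse(c);print("hole",e,np.round(ray(m,*e[0],.064),4))
E
```

```text
t 5.88 yaw -6.55 pos [ 0.5146 -0.083   0.0304] F [ 0.58 -6.16  0.8 ] w 0.029 q7 0.158
rot [0.03 0.   0.05] shift [ 0.     -0.      0.0004]
o (276, 217, 93, 98)
o (279, 352, 88, 40)
((271.6118469238281, 196.58644104003906), (92.1061019897461, 94.57928466796875), 124.44915771484375) [ 0.5049 -0.0307  0.064 ] 0.028946985713844086
hole ((273.4243469238281, 192.95074462890625), (49.228904724121094, 55.14497756958008), 104.68047332763672) [ 0.5056 -0.0296  0.064 ]
```

View pics/w4c.png

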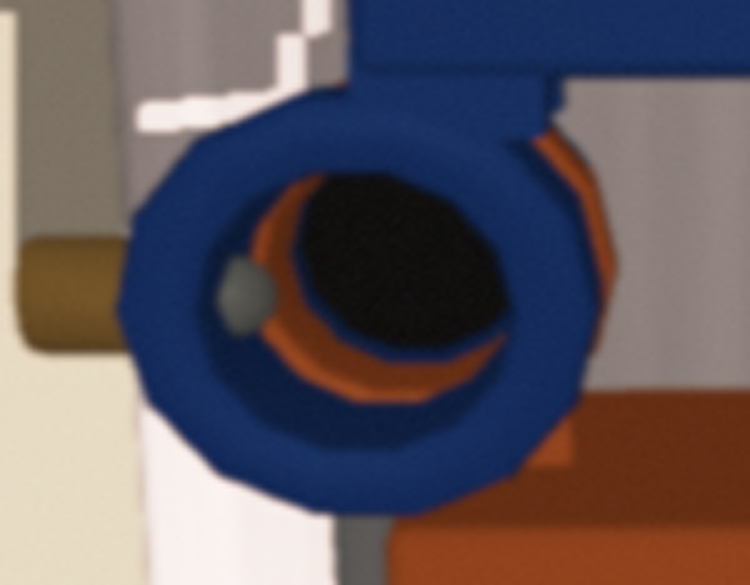

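```bash
cat > ov.py <<'E'
from h import *
import pickle,sys
def ov(f,out,cs,u0,v0,u1,v1,k=5):
    m,p,d=pickle.load(open(f,"rb"))
    q=cv2.resize(p[v0:v1,u0:u1],None,fx=k,fy=k,interpolation=cv2.INTER_CUBIC)
    for cx,cy,z,rad,col in cs:
        P=[proj(m,(cx+rad*np.cos(t),cy+rad*np.sin(t),z)) for t in np.linspace(0,6.28,60)]
        cv2.polylines(q,[np.round((np.array(P)-[u0,v0]+.5)*k-.5).astype(np.int32)],True,col,1)
    cv2.imwrite(out,q)
E
python3 - <<'E'
from ov import *
x,y=.5052,-.0308
ov("pics/w4.pkl","pics/ov4.png",[(x,y,.064,.0155,(0,255,255)),(x,y,.064,.0097,(0,255,255)),(x,y,.0445,.0097,(0,255,0)),(x,y,.03,.0097,(255,255,0)),(x,y,.0445,.0155,(0,255,0))],205,135,340,255,5)
E
```

```text
(no output)
```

View pics/ov4.png

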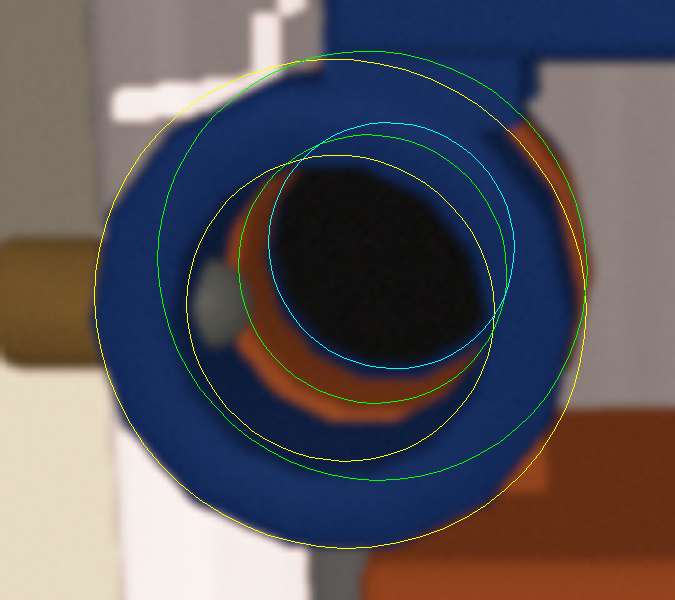

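```bash
python3 - <<'E'
from ov import *
m,p,d=pickle.load(open("pics/w4.pkl","rb"))
for (u0,u1,v0,v1) in [(290,350,20,120),(235,250,180,215)]:
    mk=np.zeros(d.shape,np.uint8);mk[v0:v1,u0:u1]=1
    P=pts(m,d,mk);print(np.round(np.median(P,0),4),np.round(np.percentile(P[:,2],[10,90]),4), len(P))
print(np.array(m["extrinsics"])[:3,3])
# edges of blue block at several rows
h=cv2.cvtColor(p,cv2.COLOR_BGR2HSV);b=((h[...,0]>=105)&(h[...,0]<=125)&(h[...,1]>110))
for v in (10,50,90,130):
    x=np.nonzero(b[v])[0];A=ray(m,x[0]-.5,v,.064);B=ray(m,x[-1]+.5,v,.064);print(v,x[0],x[-1],np.round(A,4),np.round(B,4),np.linalg.norm(A-B))
E
```

```text
[0.5243 0.0045 0.0651] [0.0643 0.066 ] 5969
[ 0.4953 -0.0301  0.0637] [0.058  0.0654] 524
[ 0.52325936 -0.01352684  0.19363996]
10 266 369 [0.511 0.022 0.064] [0.5402 0.0186 0.064 ] 0.029433002738191032
50 268 368 [0.51   0.0116 0.064 ] [0.539  0.0082 0.064 ] 0.02923420852750431
90 269 367 [0.5086 0.0008 0.064 ] [ 0.5378 -0.0026  0.064 ] 0.029322318507449464
130 270 366 [ 0.5072 -0.0106  0.064 ] [ 0.5364 -0.014   0.064 ] 0.029414628119035162
```

>>> carry_out(increments="0 0 0 0 0 0 0.05;0 0 0 0 0 0 0.06;0 0 0 0 0 0 0.06;0 0 0 0 0 -0.02 0.06;0 0 0 0 0 -0.06 0.06")

```text
time: 6.55
ee_pos: [0.5135, -0.0826, 0.0899]
eef_rot: [0.998, -0.057, -0.002, 0.0]
ft_force: [0.9, 0.2, 0.7]
width: 0.0595
```

```bash
python3 - <<'E'
from bench import r
from h import *
inc(r,(0.475,0.20,0.18),20)
E
```

```text
t 6.55 yaw -6.53 pos [ 0.5135 -0.0826  0.0899] F [0.89 0.24 0.68] w 0.0595 q7 0.102
rot [ 2.000e-02  1.900e-01 -2.653e+01] shift [-0.0706 -0.2763 -0.0901]
```

>>> carry_out(increments="0 0 0 0.001 0 -0.06 0.06;0 0 0 0.001 0 -0.1 0.06;0 0 0 0.001 0 -0.11 0.06;0 0 0 0.001 0 -0.11 0.06;0 0 0 0.001 0 -0.11 0.06")

```text
time: 7.18
ee_pos: [0.514, -0.0824, 0.1985]
eef_rot: [0.998, -0.057, -0.003, 0.001]
ft_force: [0.1, 0.2, 0.9]
width: 0.0599
```

```bash
python3 - <<'E'
from bench import r
from ov import *
inc(r,(0.475,0.20,0.18),20)
m=r.camera_model("wrist");p,d=r.camera("wrist");pickle.dump((m,p,d),open("pics/w5.pkl","wb"));cv2.imwrite("pics/w5.png",p)
x,y=.5050,-.0310
ov("pics/w5.pkl","pics/ov5.png",[(x,y,.064,.0155,(0,255,255)),(x,y,.064,.0097,(0,255,255))],250,80,370,260,4)
E
```

```text
t 7.17 yaw -6.52 pos [ 0.514  -0.0824  0.1985] F [0.11 0.18 0.93] w 0.0599 q7 0.03
rot [ 1.000e-02  3.200e-01 -2.652e+01] shift [-0.0707 -0.2762  0.0184]
```

View pics/ov5.png

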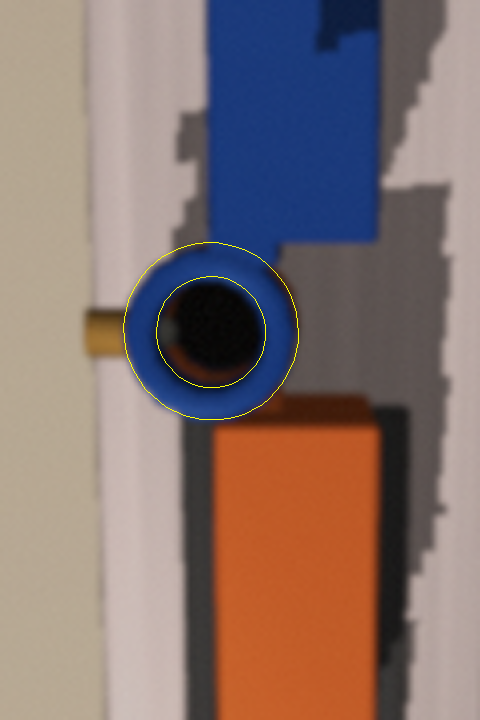

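The predicted circles match the ring, so the hinge (0.505,-0.031) is confirmed. I'll look at the pin from the same relative geometry so that any camera bias cancels.

>>> carry_out(increments="0 0.3 0 -0.008 -0.06 0 0.06;0 0.3 0 -0.02 -0.12 0 0.06;0 0.3 0 -0.035 -0.18 0 0.06;0 0.3 0 -0.05 -0.24 0 0.06;0 0.3 0 -0.064 -0.293 0 0.06")

```text
time: 7.85
ee_pos: [0.4826, 0.218, 0.1972]
eef_rot: [0.998, -0.056, -0.001, 0.001]
ft_force: [0.7, 1.2, -0.1]
width: 0.0602
```

>>> carry_out(increments="0 0 0 0 0 0 0.06;0 0 0 0 0 0 0.06;0 0 0 0 0 0 0.06;0 0 0 0 0 0 0.06;0 0 0 0 0 0 0.06")

```text
time: 8.48
ee_pos: [0.4829, 0.2174, 0.1974]
eef_rot: [0.998, -0.057, -0.001, 0.001]
ft_force: [-0.2, 0.3, 0.3]
width: 0.0601
```

```bash
python3 - <<'E'
from bench import r
from ov import *
inc(r,(0.475,0.2674,0.18),-6.6)
m=r.camera_model("wrist");p,d=r.camera("wrist");pickle.dump((m,p,d),open("pics/w6.pkl","wb"));cv2.imwrite("pics/w6.png",p)
x,y=.4749,.2674
Y=(0,255,255)
print(proj(m,(x,y,.095)))
u,v=map(int,proj(m,(x,y,.08)))
ov("pics/w6.pkl","pics/ov6.png",[(x,y,.095,.011,Y),(x,y,.059,.0145,(0,255,0)),(x,y,.056,.0145,(0,255,0))],u-70,v-60,u+70,v+60,5)
E
```

```text
t 8.47 yaw -6.54 pos [0.4829 0.2174 0.1974] F [-0.2   0.26  0.29] w 0.0601 q7 -0.576
rot [0.13 0.08 0.06] shift [-0.0135 -0.0488  0.0173]
[300.91958639 168.01504311]
```

View pics/ov6.png

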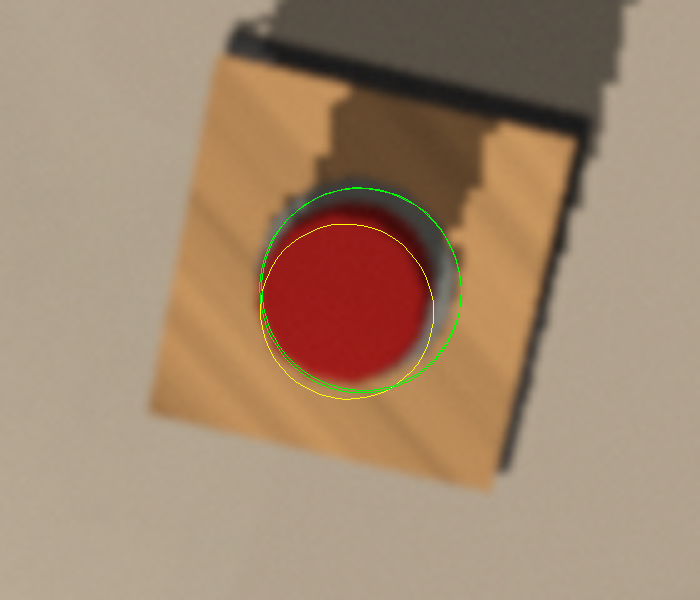

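```bash
python3 - <<'E'
from bench import r
from ov import *
m,p,d=pickle.load(open("pics/w6.pkl","rb"))
h=cv2.cvtColor(p,cv2.COLOR_BGR2HSV).astype(int);red=((h[...,0]<6)|(h[...,0]>172))&(h[...,1]>150)
sub=h[...,2][150:185,285:320];print(np.percentile(sub[red[150:185,285:320]],[5,25,50,75,95]))
mk=(red&(h[...,2]>135)).astype(np.uint8)*255
for c in blobs(mk,200):
    c=cv2.convexHull(c);e=cv2.fitEllipse(c);print(e,np.round(ray(m,*e[0],.095),4),cv2.minEnclosingCircle(c))
mkk=np.zeros(d.shape,np.uint8);cv2.circle(mkk,(300,165),10,255,-1);P=pts(m,d,mkk);print(np.median(P,0))
x,y=.4747,.2690
ov("pics/w6.pkl","pics/ov6b.png",[(x,y,.095,.011,(0,255,255)),(x,y,.059,.0145,(0,255,0))],230,110,370,230,5)
inc(r,(x,y,.065),-6.6)
E
```

```text
[ 98. 151. 153. 155. 158.]
((299.6870422363281, 165.77098083496094), (31.141395568847656, 32.20769119262695), 146.8783416748047) [0.4743 0.2689 0.095 ] ((299.6428527832031, 165.875), 16.17658805847168)
[0.47468165 0.26946854 0.09613697]
t 8.53 yaw -6.52 pos [0.4828 0.2176 0.1974] F [-0.14  0.19  0.29] w 0.0601 q7 -0.576
rot [0.13 0.08 0.08] shift [-0.0137 -0.0505  0.1323]
```

View pics/ov6b.png

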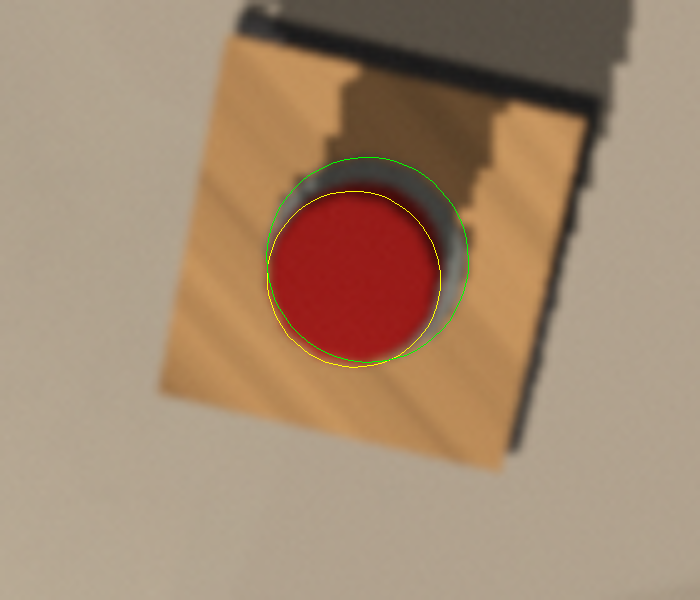

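The predicted circles now fit the knob top and the flange. I'll grasp at (0.4746,0.2692).

```bash
python3 - <<'E'
from bench import r
from ov import *
inc(r,(.4746,.2692,.065),-6.6)
E
```

```text
t 8.53 yaw -6.52 pos [0.4828 0.2176 0.1974] F [-0.14  0.19  0.29] w 0.0601 q7 -0.576
rot [0.13 0.08 0.08] shift [-0.0138 -0.0507  0.1323]
```

>>> carry_out(increments="0.1 0 0.1 -0.007 -0.025 0.01 0.06;0.1 0 0.1 -0.0138 -0.0507 0.04 0.06;0.1 0 0.1 -0.0138 -0.0507 0.06 0.06;0.1 0 0.1 -0.0138 -0.0507 0.07 0.06;0.1 0 0.1 -0.0138 -0.0507 0.07 0.06")

```text
time: 9.15
ee_pos: [0.4748, 0.2688, 0.1271]
eef_rot: [0.998, -0.058, -0.001, 0.001]
ft_force: [0.3, 0.5, 0.3]
width: 0.0602
```

```bash
python3 - <<'E'
from bench import r
from ov import *
inc(r,(.4746,.2692,.065),-6.6)
E
```

```text
t 9.15 yaw -6.66 pos [0.4748 0.2688 0.1271] F [0.29 0.46 0.33] w 0.0602 q7 -0.639
rot [ 0.07  0.1  -0.06] shift [-0.0001 -0.0004  0.0621]
```

>>> carry_out(increments="0 0.1 -0.1 0 -0.0004 0.03 0.06;0 0.1 -0.1 0 -0.0004 0.05 0.05;0 0.1 -0.1 0 -0.0004 0.062 0.04;0 0.1 -0.1 0 -0.0004 0.062 0.03;0 0.1 -0.1 0 -0.0004 0.062 0.026")

```text
time: 9.78
ee_pos: [0.4753, 0.2694, 0.0661]
eef_rot: [0.998, -0.057, 0.001, 0.0]
ft_force: [-0.5, 0.2, 0.1]
width: 0.03
```

>>> carry_out(increments="0 0 0 0 0 0 0.015;0 0 0 0 0 0 0.015;0 0 0 0 0 0 0.015;0 0 0 0 0 0 0.015;0 0 0 0 0 0 0.015", squeeze=25)

```text
time: 10.4
ee_pos: [0.4753, 0.2699, 0.0669]
eef_rot: [0.998, -0.057, 0.001, -0.0]
ft_force: [-3.0, -0.3, 7.0]
width: 0.0214
```

```bash
python3 - <<'E'
from bench import r
from ov import *
inc(r,(.4746,.2692,.15),-6.6)
m=r.camera_model("wrist");p,d=r.camera("wrist");pickle.dump((m,p,d),open("pics/w7.pkl","wb"));cv2.imwrite("pics/w7.png",p)
E
```

```text
t 10.4 yaw -6.56 pos [0.4753 0.2699 0.0669] F [-3.01 -0.34  7.01] w 0.0214 q7 -0.614
rot [-0.04 -0.07  0.04] shift [-0.0006  0.0007 -0.0831]
```

View pics/w7.png

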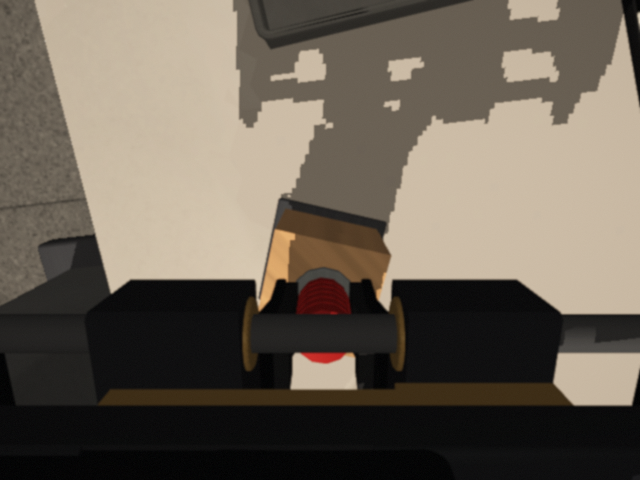

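The knob is gripped between the pads, with the flange's far edge at about row 268, col 323.

```bash
python3 - <<'E'
from bench import r
from ov import *
s=r.read_state();x,y,z=s["ee_pos"];G=(0,255,0);Y=(0,255,255)
print(s["ft_force"])
ov("pics/w7.pkl","pics/ov7.png",[(x,y,.095,.011,Y),(x,y,.059,.0145,G)],260,230,390,370,4)
E
```

```text
[-4.54425962  0.08664786  5.79377157]
```

View pics/ov7.png

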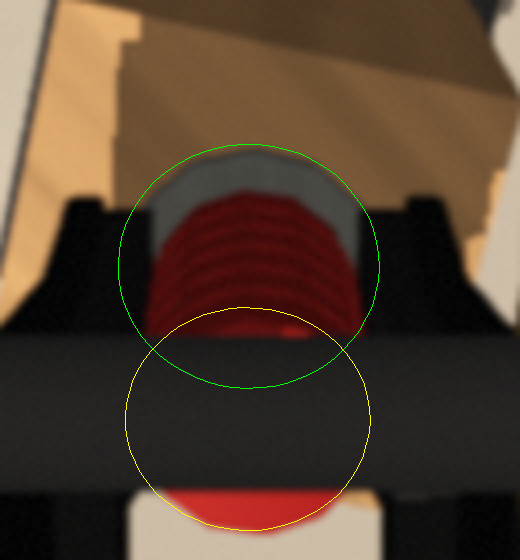

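>>> carry_out(increments="0 0 0 0 0 -0.02 0.015;0 0 0 0 0 -0.045 0.015;0 0 0 0 0 -0.075 0.015;0 0 0 0 0 -0.1 0.015;0 0 0 0 0 -0.11 0.015")

```text
time: 11.08
ee_pos: [0.4758, 0.27, 0.1781]
eef_rot: [0.998, -0.057, 0.001, -0.001]
ft_force: [0.7, 0.2, -3.1]
width: 0.0214
```

```bash
python3 - <<'E'
from bench import r
from ov import *
inc(r,(.505,-.031,.14),-6.6)
p,d=r.camera("scene");cv2.imwrite("pics/s1.png",p)
m=r.camera_model("scene")
s=r.read_state();x,y,z=s["ee_pos"];print(proj(m,(x,y,z-.06)))
u,v=map(int,proj(m,(x,y,z-.03)));cv2.imwrite("pics/s1c.png",cv2.resize(p[v-50:v+60,u-60:u+60],None,fx=5,fy=5,interpolation=cv2.INTER_CUBIC))
E
```

```text
t 11.07 yaw -6.57 pos [0.4758 0.27   0.1781] F [ 0.75  0.19 -3.12] w 0.0214 q7 -0.655
rot [-0.12 -0.15  0.03] shift [0.0634 0.2958 0.0377]
[227.72152635 179.67321302]
```

View pics/s1c.png

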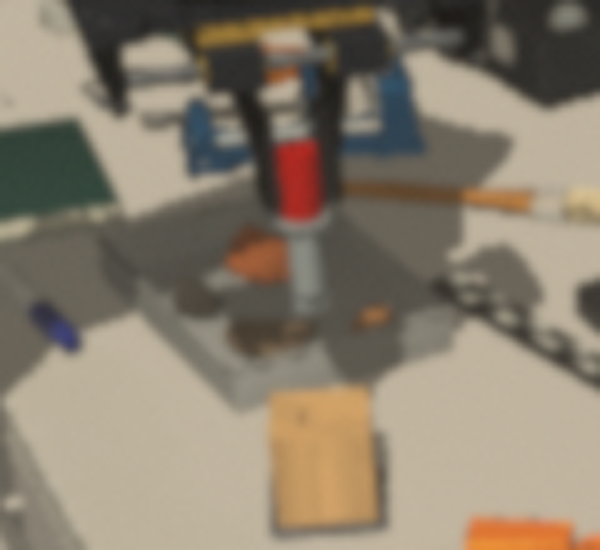

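The pin is held upright, flange down against the finger ends, and clear of the stand. Carrying it to above the hinge.

>>> carry_out(increments="0 -0.1 0 0.012 0.06 0 0.015;0 -0.1 0 0.025 0.12 0.005 0.015;0 -0.1 0 0.038 0.18 0.01 0.015;0 -0.1 0 0.05 0.24 0.015 0.015;0 -0.1 0 0.0634 0.2955 0.018 0.015")

```text
time: 11.75
ee_pos: [0.5043, -0.0329, 0.159]
eef_rot: [0.998, -0.057, 0.0, -0.001]
ft_force: [1.1, 0.7, -2.6]
width: 0.0215
```

```bash
python3 - <<'E'
from bench import r
from ov import *
inc(r,(.505,-.0308,.15),-6.6)
E
```

```text
t 11.75 yaw -6.59 pos [ 0.5043 -0.0329  0.159 ] F [ 1.09  0.68 -2.58] w 0.0215 q7 -0.07
rot [-0.12 -0.    0.01] shift [ 0.0004 -0.0021  0.009 ]
```

>>> carry_out(increments="-0.1 0 0 0.0004 -0.0021 0.009 0.015;-0.1 0 0 0.0004 -0.0021 0.018 0.015;-0.1 0 0 0.0004 -0.0021 0.02 0.015;-0.1 0 0 0.0004 -0.0021 0.02 0.015;-0.1 0 0 0.0004 -0.0021 0.02 0.015")

```text
time: 12.38
ee_pos: [0.5052, -0.0302, 0.1393]
eef_rot: [0.998, -0.057, 0.0, -0.0]
ft_force: [-0.0, 0.4, -1.1]
width: 0.0214
```

```bash
python3 - <<'E'
from bench import r
from ov import *
inc(r,(.505,-.0308,.13),-6.6)
s=r.read_state();x,y,z=s["ee_pos"]
for n in ("scene","top"):
    p,d=r.camera(n);m=r.camera_model(n);pickle.dump((m,p,d),open(f"pics/{n}2.pkl","wb"))
    print(n,proj(m,(x,y,z-.061)),proj(m,(.505,-.031,.064)))
    u,v=map(int,proj(m,(x,y,z-.04)));k=7
    q=cv2.resize(p[v-40:v+40,u-45:u+45],None,fx=k,fy=k,interpolation=cv2.INTER_CUBIC)
    cv2.imwrite(f"pics/{n}2c.png",q)
E
```

```text
t 12.38 yaw -6.53 pos [ 0.5052 -0.0302  0.1393] F [-0.03  0.43 -1.13] w 0.0214 q7 -0.062
rot [-0.03 -0.03  0.07] shift [-0.0001  0.0006  0.0093]
scene [289.76435845 251.1723026 ] [289.95814367 256.63935259]
top [313.8804085  269.12552003] [314.26245714 269.62550676]
```

View pics/scene2c.png

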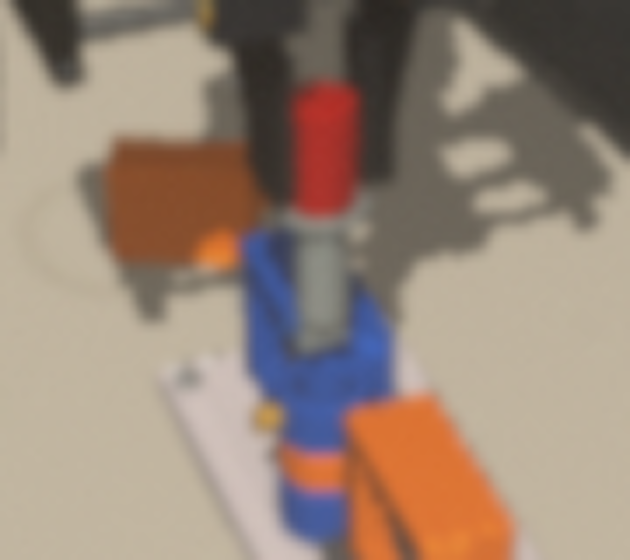

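View pics/top2c.png

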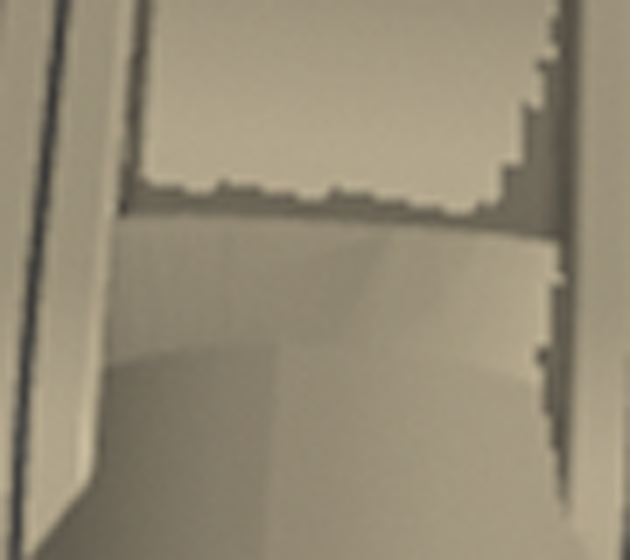

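In the scene view the pin is centred over the knuckle to within about 1 mm: shaft column 323 against knuckle about 326 at 7x. Lowering to just above the bore.

>>> carry_out(increments="0 0 0 -0.0001 0.0006 0.005 0.015;0 0 0 -0.0001 0.0006 0.009 0.015;0 0 0 -0.0001 0.0006 0.011 0.015;0 0 0 -0.0001 0.0006 0.011 0.015;0 0 0 -0.0001 0.0006 0.011 0.015")

```text
time: 13.1
ee_pos: [0.505, -0.0311, 0.1283]
eef_rot: [0.998, -0.057, 0.0, -0.0]
ft_force: [1.1, -0.5, -1.5]
width: 0.0211
```

```bash
python3 - <<'E'
from bench import r
from ov import *
inc(r,(.505,-.0308,.083),-6.6)
m=r.camera_model("wrist");p,d=r.camera("wrist");pickle.dump((m,p,d),open("pics/w8.pkl","wb"));cv2.imwrite("pics/w8.png",p)
E
```

```text
t 13.1 yaw -6.56 pos [ 0.505  -0.0311  0.1283] F [ 1.06 -0.5  -1.53] w 0.0211 q7 -0.053
rot [-0.03 -0.03  0.04] shift [-0.0001 -0.0003  0.0453]
```

View pics/w8.png

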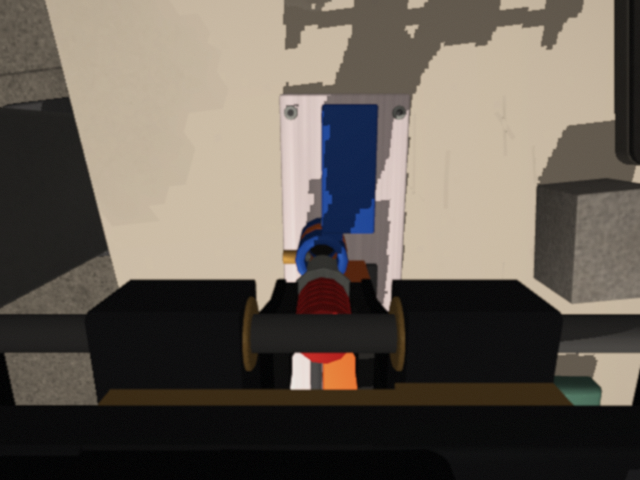

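The ring is at about (321,258) with the pin (col 323) in front of it, so they are laterally in line. Lowering slowly.

>>> carry_out(increments="0 0 0 0 0 0.0015 0.015;0 0 0 0 0 0.003 0.015;0 0 0 0 0 0.0045 0.015;0 0 0 0 0 0.006 0.015;0 0 0 0 0 0.006 0.015")

```text
time: 13.78
ee_pos: [0.505, -0.0311, 0.1222]
eef_rot: [0.998, -0.057, 0.0, -0.0]
ft_force: [-0.4, 0.5, -2.8]
width: 0.0213
```

```bash
python3 - <<'E'
from bench import r
from ov import *
inc(r,(.505,-.0311,.083),-6.6)
E
```

```text
t 13.78 yaw -6.56 pos [ 0.505  -0.0311  0.1222] F [-0.41  0.51 -2.79] w 0.0213 q7 -0.048
rot [-0.03 -0.02  0.04] shift [0.     0.     0.0392]
```

>>> carry_out(increments="0 0 0 0 0 0.0015 0.015;0 0 0 0 0 0.003 0.015;0 0 0 0 0 0.0045 0.015;0 0 0 0 0 0.006 0.015;0 0 0 0 0 0.006 0.015")

```text
time: 14.4
ee_pos: [0.5054, -0.0311, 0.1163]
eef_rot: [0.998, -0.057, 0.001, -0.0]
ft_force: [1.1, 0.8, -2.9]
width: 0.0216
```

>>> carry_out(increments="0 0 0 0 0 0.001 0.015;0 0 0 0 0 0.002 0.015;0 0 0 0 0 0.003 0.015;0 0 0 0 0 0.004 0.015;0 0 0 0 0 0.004 0.015")

```text
time: 15.02
ee_pos: [0.5053, -0.0311, 0.1122]
eef_rot: [0.998, -0.057, 0.001, -0.0]
ft_force: [3.2, -0.3, -2.1]
width: 0.0206
```

```bash
python3 - <<'E'
from bench import r
from ov import *
inc(r,(.505,-.0311,.083),-6.6)
E
```

```text
t 15.03 yaw -6.56 pos [ 0.5053 -0.0311  0.1122] F [ 3.15 -0.3  -2.1 ] w 0.0206 q7 -0.041
rot [-0.03 -0.07  0.04] shift [-0.0004  0.      0.0292]
```

>>> carry_out(increments="0 0 0 0 0 0.0012 0.015;0 0 0 0 0 0.0024 0.015;0 0 0 0 0 0.0036 0.015;0 0 0 0 0 0.0048 0.015;0 0 0 0 0 0.005 0.015")

```text
time: 15.65
ee_pos: [0.5052, -0.0311, 0.107]
eef_rot: [0.998, -0.057, 0.0, -0.0]
ft_force: [2.1, -0.4, -2.6]
width: 0.0212
```

>>> carry_out(increments="0 0 0 0 0 0.0012 0.015;0 0 0 0 0 0.0024 0.015;0 0 0 0 0 0.0036 0.015;0 0 0 0 0 0.0048 0.015;0 0 0 0 0 0.005 0.015")

```text
time: 16.27
ee_pos: [0.505, -0.0311, 0.1017]
eef_rot: [0.998, -0.057, 0.0, -0.0]
ft_force: [3.2, 0.3, -2.9]
width: 0.0214
```

```bash
python3 - <<'E'
from bench import r
from ov import *
inc(r,(.505,-.0311,.083),-6.6)
E
```

```text
t 16.27 yaw -6.56 pos [ 0.505  -0.0311  0.1017] F [ 3.2   0.26 -2.92] w 0.0214 q7 -0.032
rot [-0.01 -0.03  0.04] shift [-0.     -0.      0.0187]
```

>>> carry_out(increments="0 0 0 0 0 0.0012 0.015;0 0 0 0 0 0.0024 0.015;0 0 0 0 0 0.0036 0.015;0 0 0 0 0 0.0048 0.015;0 0 0 0 0 0.005 0.015")

```text
time: 16.9
ee_pos: [0.5049, -0.0311, 0.0966]
eef_rot: [0.998, -0.057, 0.0, -0.0]
ft_force: [2.8, 0.1, -1.2]
width: 0.0212
```

>>> carry_out(increments="0 0 0 0 0 0.0012 0.015;0 0 0 0 0 0.0024 0.015;0 0 0 0 0 0.0036 0.015;0 0 0 0 0 0.0048 0.015;0 0 0 0 0 0.005 0.015")

```text
time: 17.52
ee_pos: [0.5048, -0.0311, 0.0914]
eef_rot: [0.998, -0.057, 0.0, -0.0]
ft_force: [3.1, -1.0, -1.0]
width: 0.0214
```

```bash
python3 - <<'E'
from bench import r
from ov import *
inc(r,(.505,-.0311,.083),-6.6)
E
```

```text
t 17.52 yaw -6.56 pos [ 0.5048 -0.0311  0.0914] F [ 3.14 -1.04 -0.98] w 0.0214 q7 -0.024
rot [-0.   -0.    0.04] shift [ 0.0002 -0.      0.0084]
```

>>> carry_out(increments="0 0 0 0 0 0.001 0.015;0 0 0 0 0 0.002 0.015;0 0 0 0 0 0.003 0.015;0 0 0 0 0 0.004 0.015;0 0 0 0 0 0.005 0.015")

```text
time: 18.15
ee_pos: [0.5048, -0.0311, 0.0864]
eef_rot: [0.998, -0.057, 0.0, -0.0]
ft_force: [3.3, 0.5, -1.5]
width: 0.0214
```

>>> carry_out(increments="0 0 0 0 0 0.0007 0.015;0 0 0 0 0 0.0014 0.015;0 0 0 0 0 0.002 0.015;0 0 0 0 0 0.0026 0.015;0 0 0 0 0 0.003 0.015")

```text
time: 18.77
ee_pos: [0.5048, -0.0311, 0.0833]
eef_rot: [0.998, -0.057, 0.0, -0.0]
ft_force: [2.9, -0.9, -1.4]
width: 0.0213
```

```bash
python3 - <<'E'
from bench import r
from ov import *
inc(r,(.505,-.0311,.083),-6.6)
p,d=r.camera("scene");m=r.camera_model("scene");s=r.read_state()
u,v=map(int,proj(m,(.505,-.031,.06)));cv2.imwrite("pics/s3.png",cv2.resize(p[v-45:v+35,u-45:u+45],None,fx=7,fy=7,interpolation=cv2.INTER_CUBIC))
E
```

```text
t 18.77 yaw -6.56 pos [ 0.5048 -0.0311  0.0833] F [ 2.92 -0.95 -1.42] w 0.0213 q7 -0.017
rot [-0.   -0.    0.04] shift [ 0.0002 -0.      0.0003]
```

View pics/s3.png

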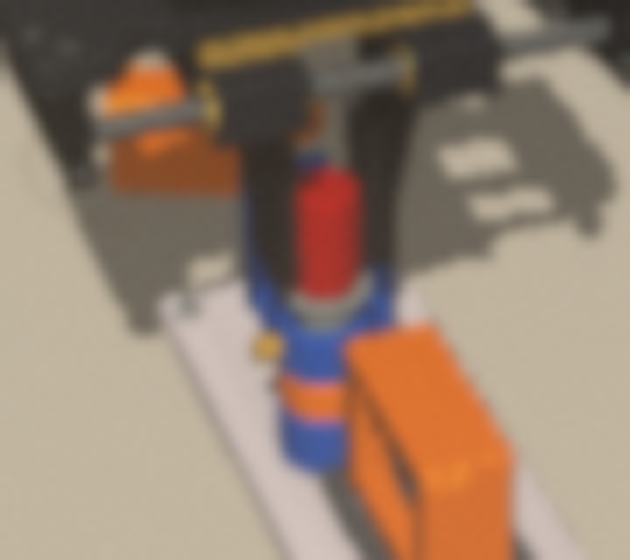

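The pin is through the upper knuckles, with the flange a few mm above the top one. I'll continue gently until it touches the bush.

>>> carry_out(increments="0 0 0 0 0 0.0004 0.015;0 0 0 0 0 0.0008 0.015;0 0 0 0 0 0.0012 0.015;0 0 0 0 0 0.0016 0.015;0 0 0 0 0 0.0016 0.015")

```text
time: 19.45
ee_pos: [0.5053, -0.0311, 0.0825]
eef_rot: [0.998, -0.057, 0.0, -0.0]
ft_force: [0.1, -0.0, 9.2]
width: 0.0213
```

It touched at TCP z 0.0825 with about 9 N, 8 mm short of home, as expected. Before turning, I'll check the earlier scene picture for a hint of the blade's angle.

```bash
python3 - <<'E'
from ov import *
m,p,d=pickle.load(open("pics/scene2.pkl","rb"))
u,v=290,248
q=cv2.resize(p[v-24:v+12,u-20:u+20],None,fx=15,fy=15,interpolation=cv2.INTER_CUBIC)
cv2.imwrite("pics/s2d.png",cv2.convertScaleAbs(q,alpha=1.5))
for z in (.078,.087,.09,.128): print(z,np.round((proj(m,(.5052,-.0302,z))-[u-20,v-24]+.5)*15))
E
```

```text
0.078 [304. 416.]
0.087 [303. 366.]
0.09 [303. 349.]
0.128 [298. 130.]
```

View pics/s2d.png

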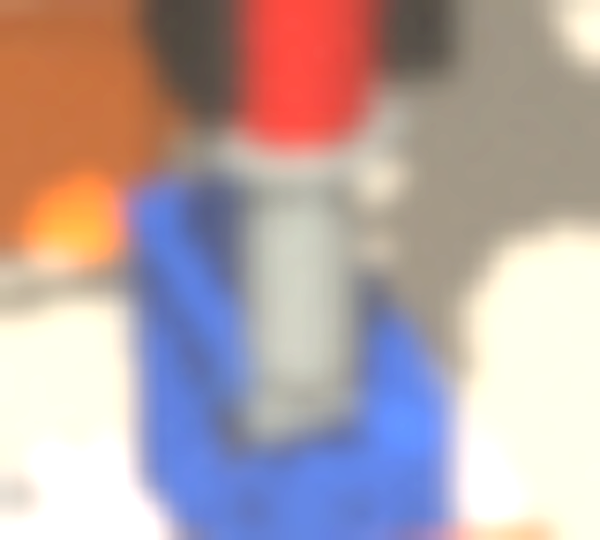

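The blade reads about broadside to the scene camera. Its lower-left end is at (255,445) and its right end at (355,415), which puts it roughly along world x. The slot is then about 45–135° away, so I'll ease off and turn 40° first.

>>> carry_out(increments="0 0 0 0 0 -0.0005 0.015;0 0 10 0 0 -0.0005 0.015;0 0 20 0 0 -0.0005 0.015;0 0 30 0 0 -0.0005 0.015;0 0 37 0 0 -0.0005 0.015", squeeze=16)

```text
time: 20.08
ee_pos: [0.5052, -0.0315, 0.0829]
eef_rot: [0.928, -0.373, 0.0, -0.0]
ft_force: [3.8, -2.7, -0.7]
width: 0.0214
```

```bash
python3 - <<'E'
from bench import r
from ov import *
inc(r,(.505,-.0311,.0825),-45)
print(r.read_state()["torque"])
E
```

```text
t 20.07 yaw -43.86 pos [ 0.5052 -0.0315  0.0829] F [ 3.8  -2.66 -0.7 ] w 0.0214 q7 -0.641
rot [-0.03 -0.04  1.14] shift [-0.0005 -0.0002  0.0004]
[-0.56416123 -0.65298429 -0.02182971]
```

>>> carry_out(increments="0 0 0 0 0 0.0011 0.015;0 0 4 0 0 0.0011 0.015;0 0 8 0 0 0.0011 0.015;0 0 12 0 0 0.0011 0.015;0 0 16 0 0 0.0011 0.015")

```text
time: 20.7
ee_pos: [0.5061, -0.0317, 0.0826]
eef_rot: [0.867, -0.499, 0.001, -0.001]
ft_force: [1.8, -0.9, 10.1]
width: 0.0215
```

```bash
cat > st.py <<'E'
from bench import r
from ov import *
inc(r,(.505,-.0311,.0825),-45)
print(np.round(r.read_state()["torque"],3))
E
python3 st.py
```

```text
t 20.7 yaw -59.84 pos [ 0.5061 -0.0317  0.0826] F [ 1.83 -0.88 10.08] w 0.0215 q7 -0.906
rot [ -0.12  -0.09 -14.84] shift [-0.0011  0.0007  0.0001]
[-0.378 -0.273  0.037]
```

>>> carry_out(increments="0 0 4 -0.0003 0.0002 0.0006 0.015;0 0 8 -0.0005 0.0003 0.0006 0.015;0 0 12 -0.0005 0.0003 0.0006 0.015;0 0 16 -0.0005 0.0003 0.0006 0.015;0 0 20 -0.0005 0.0003 0.0006 0.015")

```text
time: 21.32
ee_pos: [0.5061, -0.0317, 0.0826]
eef_rot: [0.767, -0.642, 0.001, -0.001]
ft_force: [1.3, -1.2, 8.1]
width: 0.0212
```

```bash
python3 st.py
```

```text
t 21.32 yaw -79.82 pos [ 0.5061 -0.0317  0.0826] F [ 1.32 -1.16  8.12] w 0.0212 q7 -1.237
rot [ -0.19  -0.1  -34.82] shift [-0.0008  0.001   0.0001]
[-0.463 -0.039  0.049]
```

>>> carry_out(increments="0 0 4 0 0 0.0006 0.015;0 0 8 0 0 0.0006 0.015;0 0 12 0 0 0.0006 0.015;0 0 16 0 0 0.0006 0.015;0 0 20 0 0 0.0006 0.015")

```text
time: 21.95
ee_pos: [0.5062, -0.0321, 0.0825]
eef_rot: [-0.644, 0.765, -0.001, 0.001]
ft_force: [-0.2, -2.3, 9.0]
width: 0.021
```

```bash
python3 st.py
```

```text
t 21.95 yaw -99.82 pos [ 0.5062 -0.0321  0.0825] F [-0.16 -2.34  8.99] w 0.021 q7 -1.564
rot [ -0.21  -0.07 -54.82] shift [-0.0008  0.0014  0.    ]
[-0.571  0.337  0.022]
```

>>> carry_out(increments="0 0 4 0 -0.0002 0.0006 0.015;0 0 8 0 -0.0003 0.0006 0.015;0 0 12 0 -0.0003 0.0006 0.015;0 0 16 0 -0.0003 0.0006 0.015;0 0 20 0 -0.0003 0.0006 0.015")

```text
time: 22.58
ee_pos: [0.5062, -0.0325, 0.0822]
eef_rot: [-0.501, 0.865, -0.001, 0.001]
ft_force: [-2.6, -1.8, 7.8]
width: 0.0213
```

```bash
python3 st.py
```

```text
t 22.57 yaw -119.81 pos [ 0.5062 -0.0325  0.0822] F [-2.61 -1.79  7.82] w 0.0213 q7 -1.885
rot [-1.700e-01 -2.000e-02 -7.481e+01] shift [-0.0007  0.0017 -0.0003]
[-0.539  0.738  0.077]
```

>>> carry_out(increments="0 0 0 -0.0003 0.0008 0 0.015;0 0 4 -0.0004 0.001 0.0005 0.015;0 0 8 -0.0004 0.001 0.0006 0.015;0 0 12 -0.0004 0.001 0.0006 0.015;0 0 16 -0.0004 0.001 0.0006 0.015")

```text
time: 23.2
ee_pos: [0.5052, -0.0321, 0.0816]
eef_rot: [-0.376, 0.927, -0.0, 0.001]
ft_force: [1.4, -1.2, -0.6]
width: 0.0212
```

```bash
python3 st.py
```

```text
t 23.2 yaw -135.82 pos [ 0.5052 -0.0321  0.0816] F [ 1.35 -1.22 -0.57] w 0.0212 q7 -2.142
rot [-1.300e-01 -1.000e-02 -9.082e+01] shift [-0.0006  0.0008 -0.0009]
[-0.39  -0.107 -0.008]
```

The force vanished and z followed the command, so the blade is dropping in. Now straight down without turning.

>>> carry_out(increments="0 0 0 0 0 0.0004 0.015;0 0 0 0 0 0.0008 0.015;0 0 0 0 0 0.0012 0.015;0 0 0 0 0 0.0016 0.015;0 0 0 0 0 0.0018 0.015", squeeze=25)

```text
time: 23.82
ee_pos: [0.5051, -0.0321, 0.0797]
eef_rot: [-0.376, 0.927, -0.0, 0.001]
ft_force: [1.3, -0.9, 1.2]
width: 0.0211
```

```bash
python3 st.py
```

```text
t 23.82 yaw -135.8 pos [ 0.5051 -0.0321  0.0797] F [ 1.34 -0.95  1.15] w 0.0211 q7 -2.139
rot [-1.20e-01 -1.00e-02 -9.08e+01] shift [-0.0006  0.0008 -0.0028]
[-0.268 -0.209  0.019]
```

>>> carry_out(increments="0 0 0 0 0 0.0007 0.015;0 0 0 0 0 0.0014 0.015;0 0 0 0 0 0.0021 0.015;0 0 0 0 0 0.0028 0.015;0 0 0 0 0 0.0032 0.015")

```text
time: 24.45
ee_pos: [0.5051, -0.0322, 0.0765]
eef_rot: [-0.376, 0.927, -0.0, 0.001]
ft_force: [1.9, -0.8, -0.4]
width: 0.021
```

```bash
python3 st.py
```

```text
t 24.45 yaw -135.8 pos [ 0.5051 -0.0322  0.0765] F [ 1.9  -0.82 -0.38] w 0.021 q7 -2.134
rot [-1.20e-01 -2.00e-02 -9.08e+01] shift [-0.0007  0.0008 -0.006 ]
[-0.23  -0.255 -0.027]
```

Now the last millimetres, in small steps.

>>> carry_out(increments="0 0 0 0 0 0.0005 0.015;0 0 0 0 0 0.001 0.015;0 0 0 0 0 0.0014 0.015;0 0 0 0 0 0.0018 0.015;0 0 0 0 0 0.002 0.015")

```text
time: 25.08
ee_pos: [0.5053, -0.0322, 0.0748]
eef_rot: [-0.376, 0.927, -0.0, 0.001]
ft_force: [-0.5, -1.1, 8.0]
width: 0.0213
```

```bash
python3 st.py
```

```text
t 25.07 yaw -135.81 pos [ 0.5053 -0.0322  0.0748] F [-0.47 -1.08  8.01] w 0.0213 q7 -2.132
rot [ -0.13   0.   -90.81] shift [-0.0006  0.001  -0.0077]
[-0.3    0.371 -0.006]
```

>>> carry_out(increments="0 0 0 0 0 0.0005 0.015;0 0 0 0 0 0.0009 0.015;0 0 0 0 0 0.0009 0.015;0 0 0 0 0 0.0009 0.015;0 0 0 0 0 0.0009 0.015")

```text
time: 25.7
ee_pos: [0.5054, -0.0322, 0.0747]
eef_rot: [-0.376, 0.927, 0.0, 0.001]
ft_force: [-3.1, -1.3, 15.1]
width: 0.0215
```

```bash
python3 st.py; python3 - <<'E'
from bench import r
from ov import *
p,d=r.camera("scene");m=r.camera_model("scene")
u,v=map(int,proj(m,(.505,-.031,.06)));cv2.imwrite("pics/s4.png",cv2.resize(p[v-45:v+35,u-45:u+45],None,fx=7,fy=7,interpolation=cv2.INTER_CUBIC))
E
```

```text
t 25.7 yaw -135.82 pos [ 0.5054 -0.0322  0.0747] F [-3.07 -1.32 15.11] w 0.0215 q7 -2.13
rot [-1.200e-01  5.000e-02 -9.082e+01] shift [-0.0005  0.0011 -0.0078]
[-0.167  1.188  0.042]
```

View pics/s4.png

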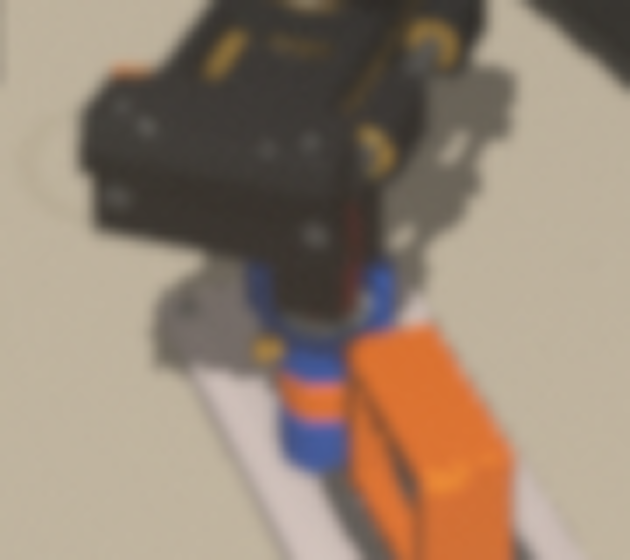

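The pin is stalled firmly at z 0.0747 with the flange on the knuckle. Unloading and releasing.

>>> carry_out(increments="0 0 0 0 0 0 0.015;0 0 0 0 0 0 0.03;0 0 0 0 0 0 0.05;0 0 0 0 0 0 0.05;0 0 0 0 0 0 0.05")

```text
time: 26.38
ee_pos: [0.5052, -0.0322, 0.0746]
eef_rot: [-0.376, 0.927, 0.0, 0.001]
ft_force: [-0.4, 0.3, -0.5]
width: 0.0478
```

>>> carry_out(increments="0 0 0 0 0 -0.01 0.05;0 0 0 0 0 -0.03 0.05;0 0 0 0 0 -0.06 0.05;0 0 0 0 0 -0.1 0.05;0 0 0 0 0 -0.12 0.05")

```text
time: 27.0
ee_pos: [0.5058, -0.0327, 0.1971]
eef_rot: [-0.376, 0.927, 0.0, 0.002]
ft_force: [0.1, 0.9, -0.5]
width: 0.0502
```

```bash
python3 - <<'E'
from bench import r
from ov import *
inc(r,(.505,-.0311+.0,.2),-6.6)
p,d=r.camera("scene");m=r.camera_model("scene")
u,v=map(int,proj(m,(.505,-.031,.06)));cv2.imwrite("pics/s5.png",cv2.resize(p[v-45:v+35,u-45:u+45],None,fx=7,fy=7,interpolation=cv2.INTER_CUBIC))
m=r.camera_model("wrist");p,d=r.camera("wrist");pickle.dump((m,p,d),open("pics/w9.pkl","wb"));cv2.imwrite("pics/w9.png",p)
E
```

```text
t 27.0 yaw -135.85 pos [ 0.5058 -0.0327  0.1971] F [ 0.11  0.92 -0.45] w 0.0502 q7 -2.295
rot [-3.1000e-01  2.0000e-02 -1.2925e+02] shift [-0.0006  0.0016 -0.0029]
```

View pics/s5.png

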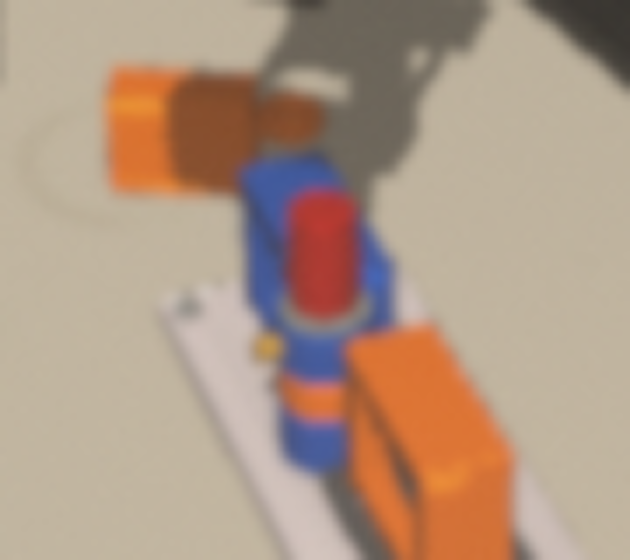

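View pics/w9.png

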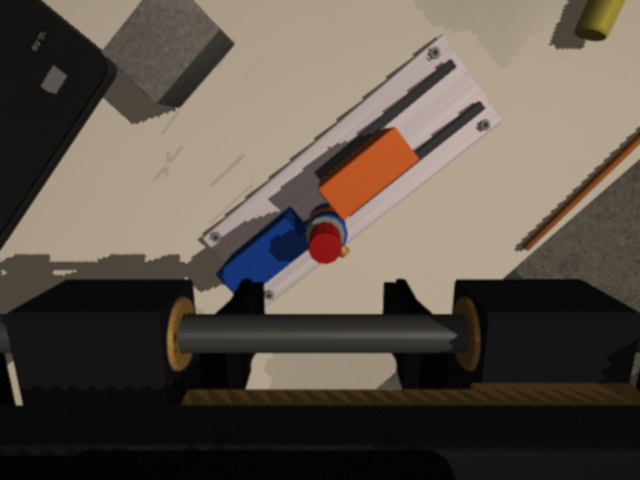

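In both views the pin stands upright with the flange on the top knuckle, the knuckles are in line, and the gripper is clear. As a last check I'll measure the knob's height by depth.

```bash
python3 - <<'E'
from bench import r
from ov import *
m,p,d=pickle.load(open("pics/w9.pkl","rb"))
def med(mk): P=pts(m,d,mk);return np.round(np.median(P,0),4),len(P)
k=np.zeros(d.shape,np.uint8);cv2.circle(k,(325,246),9,255,-1);print("knob top",med(k))
k=np.zeros(d.shape,np.uint8);cv2.fillPoly(k,[np.array([[240,275],[275,245],[282,255],[250,283]])],255);print("blue top",med(k))
k=np.zeros(d.shape,np.uint8);cv2.fillPoly(k,[np.array([[335,180],[390,140],[405,158],[350,200]])],255);print("orange top",med(k))
x,y=.505,-.031
ov("pics/w9.pkl","pics/ov9.png",[(x,y,.103,.011,(0,255,255)),(x,y,.067,.0145,(0,255,0)),(x,y,.064,.0155,(255,255,0))],270,180,390,290,5)
E
```

```text
knob top (array([ 0.5067, -0.032 ,  0.1041]), 252)
blue top (array([0.524 , 0.0182, 0.0651]), 590)
orange top (array([ 0.5156, -0.0869,  0.0651]), 1735)
```

View pics/ov9.png

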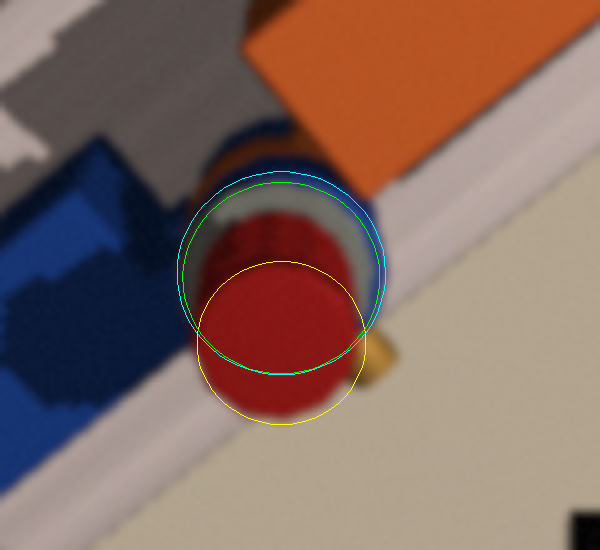

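The knob top is 39.0 mm above the blue top, exactly flange plus knob, so the pin is fully home. Handing in.

```bash
python3 -c "
from bench import r
print(r.close_job())"
```

```text
the job is handed in; nothing more can be done
None
```

The mould is joined. I slid the orange half home against the blue half and pushed the hinge pin down through all three knuckles until its flange sat on the top one. I handed in at about 27 s; no verdict was reported.

- **Slide:** I gripped the orange half from above and pushed it along the channel until it stalled against the blue half at about 6 N.
- **Slot:** The pin stopped 8 mm short, as expected. Turning it under about 8–10 N, roughly 115–130° from the grasp angle, let the blade drop in.
- **Seating:** A last confirming press showed no further movement. It read 15.1 N on the wrist, which is right at the 15 N limit and perhaps a little over on the pin with its weight added.
- **Depth check:** The knob top measured 39.0 mm above the blue half's top, exactly flange plus knob. The orange half's top was level with the blue half's.
- **Final pictures:** The pin stood upright on the hinge axis with the gripper clear and open. I saw no bystander move, but I did not measure their positions again.
- **Disagreements:** The top camera placed the hinge 3–5 mm from where the wrist camera did. I used the wrist camera's value, which fitted at two heights. The tool also drifted 1–2 mm sideways while turning the pin, but side forces stayed under about 4 N.

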